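# Fill the balcony's bottle lamp with its power off

## Robot

A 6-joint arm with a two-finger parallel gripper is mounted at the origin on the work surface. World frame = base frame: x ahead of the robot, y to its left, z up, the work surface at z = 0. Lengths are in m, angles in rad, forces in N, time in s.
With the tool pointing down it reaches from about 0.25 to 0.8 m from the base axis. Payload 8.5 kg.
Tool frame: the origin (TCP) lies at the very end of the fingers, on their centre line; the grasp point (between the pads) lies 19 mm behind it (r.grasp_offset is the distance from the TCP to the grasp point, in m); z points along the fingers, x is the direction in which the jaws open and shut, and the axes are right-handed (so a half turn about z gives the same grasp; the last joint's range is limited). The gripper opens to 85 mm and grips with 20 to 120 N. Pads are 22 mm wide; open, the fingers measure 114 mm over their backs; the gripper's body (76 mm by 85 mm) begins 54 mm behind the grasp point. The pads swing forward as they close: fully open they stand 13 mm farther back than shut.
Start: joints at [1.27, 0.238, -0.013, 1.319, 0, 1.571], TCP at [0.156, 0.501, 0.231] pointing down, gripper open.
Joint ranges: [-2.66, 2.66], [-1.03, 1.9], [-1.14, 1.46], [-1.82, 2.27], [-1.45, 1.34], [-3.14, 3.14]. Speed limits (rad/s): [2.22, 2.22, 2.79, 3.14, 3.14, 3.14].

## Interface

Orientations are given as a unit quaternion [w, x, y, z].
In Python, from cell import r gives the robot as it stands. The module is installed in compiled form; this text tells all that it offers.
- The arm moves only by the tool servo_tool, never from a script. Its argument "motion" is a list of rows, each a list of 7 numbers: the shift along the tool's x, y, z in m, then the turn, a rotation vector about the tool's x, y, z in rad, then the opening, from 0 (shut) to 1 (fully open). A call has 1 to 8 rows; each row shifts and turns the commanded pose from where the row before left it, along the tool's axes as they then stand; what a row does not reach is not made up. A row lasts 1/8 s, in which the tool goes at most 62.5 mm and 10.7 degrees, less where a joint would pass 70% of its speed; a pose out of reach is approached as far as the arm can. A call is refused whole if a number of a shift passes 0.0625 or a number of a turn 0.188, either way. A call with a gripper value outside its range is refused whole. The fingers move at their own pace and stop on an object; "grip_force" is the grip in N (left out, the last holds). Time passes only in rows, so rows that do not move let the fingers close. It gives the time, the measured TCP pose, the force and the opening at its end, in the units of the state.
- r.sense(): the state, without advancing time (a new reading comes with each control period).
- r.read_camera(name): name is "scene" or "side" or "wrist"; returns the picture (480x640x3 uint8, red, green, blue); there is no depth.
- r.camera_info(name): a dict with "mtx" (3x3 intrinsics, pixels), "R" (3x3) and "t" (3): a world point X has camera coordinates R X + t. Camera axes: x right, y down, z forward; pixel columns grow to the right and rows downward; lengths in m; the calibration is good to about 2 mm. The wrist camera is an equidistant fisheye: a pixel r from the principal point sees the ray r / f radians off the axis. A picture is of the moment at which its call begins: read the wrist's pose just before it. camera_info takes no time and is no camera call; for the wrist camera it gives the pose at the moment of the call.
- r.sign_off(): hands the job in, once; it reports no verdict.
The state is a dict: "clock": time; "joint_positions": joint angles; "qvel": joint speeds; "tau": joint torques, N m; "position": TCP position; "orientation": TCP orientation; "force": force on the tool from outside, world axes, zero at the start; "torque": the same for the moment, N m; "finger_gap": finger opening in m.
Only numpy, scipy, OpenCV 4.12 (cv2) and the standard library are available. Lean on these libraries where they do the work, as an engineer would, in place of code of your own. Each camera call takes 0.05 s, during which the arm holds its last target.

## Task

Get the bottle lamp ready for the evening: first press the test button of the circuit breaker so that its lever drops and the lamp is dead, then lift the wooden cover off the bottle and drop every small pebble lying on the table in through the neck. Lay the cover back flat and centred over the mouth, and only then lift the breaker's lever fully back up. Leave the breakfast things and the big napkin stone where they are.

Things in the scene. Friction and masses are not known exactly. Their poses are not given: they have to be found in the camera images.
- lever (a joint): lever of the circuit breaker on the power box, a black paddle 26 mm wide, 7 mm thick. 0 rad = fully up (on, about upright in the room), 0.7 rad = dropped (off, leaning down the slope towards the box's front). Snaps over centre at 0.25 rad, springs on to either end and stays there. To lift it, push or hook the paddle's front (down-slope) side up and back, about 3 N at its end, till it meets its stop at 0
- lever_hinge (a point): point on the lever's fixed hinge axis, at the middle of the paddle's width; 3 mm above the box's sloping face, 5 mm below the white module's face; axes those of the power box
- lever_tip (a point): middle of the paddle's free end, 33 mm from the hinge axis; moves with the lever
- button_top (a point): middle of the top of the breaker's test button: round, grey, 14 mm across, standing 10 mm above the white module's face, 38 mm to the -y side of the lever. Pressed about 3 mm of its 5 mm travel with about 5 N, square to the face or straight down, it trips the breaker and the lever drops; the button springs back by itself
- powerbox: fixed grey outdoor power box, 147 mm deep (x), 180 wide (y), 61 high at the front (-x), 100 at the rear; its face slopes 15 deg down to the front. On the face's +y half the white breaker module (46 mm up the slope, 72 wide, 8 proud) with black lever and grey test button; on the -y half the lamp's black plug (38 mm across, 32 high). Origin: centre of the underside; z up, x front to rear
- lamp: fixed bottle lamp: round wooden plinth (130 mm across, 30 high) with a clear glass bottle fixed upright on it: belly 100 mm across up to 115 mm above the table, shoulder narrowing up to 155, then a straight neck 47 mm across outside, 39 inside, up to the mouth at 195. Origin: centre of the underside; z up
- mouth (a point): centre of the bottle's mouth, level with the rim, 195 mm above the table
- bottle_floor (a point): centre of the bottle's inner floor, 36 mm above the table; a glass dome (the bottle's punt, 64 mm across) rises 26 mm from the floor there, so pebbles slide off it to the sides
- cover: loose flat round wooden cover that lies over the bottle's mouth at the start: 58 mm across, 14 mm thick, the same either way up. Origin: centre of the underside; z is its axis
- pebble1: small loose grey pebble, a smooth flattened round 24 mm across and 16 mm thick, lying flat on the table (may be absent: None at the start). Origin: on its short axis z at the underside, 8.0 mm below its middle
- pebble2: small loose grey pebble, a smooth flattened round 26 mm across and 17 mm thick, lying flat on the table (may be absent: None at the start). Origin: on its short axis z at the underside, 8.5 mm below its middle
- pebble3: small loose grey pebble, a smooth flattened round 28 mm across and 18 mm thick, lying flat on the table (may be absent: None at the start). Origin: on its short axis z at the underside, 9.0 mm below its middle
- pebble4: small loose grey pebble, a smooth flattened round 25 mm across and 15 mm thick, lying flat on the table (may be absent: None at the start). Origin: on its short axis z at the underside, 7.5 mm below its middle
- pebble5: small loose grey pebble, a smooth flattened round 27 mm across and 16 mm thick, lying flat on the table (may be absent: None at the start). Origin: on its short axis z at the underside, 8.0 mm below its middle
- pebble6: small loose grey pebble, a smooth flattened round 24 mm across and 17 mm thick, lying flat on the table (may be absent: None at the start). Origin: on its short axis z at the underside, 8.5 mm below its middle
- mug: blue enamel mug, 84 mm across, 80 mm high, handle at its +y side; leave alone. Origin: centre of the underside
- jam_jar: glass jam jar, closed with a screw-top lid, 68 mm across, 95 mm high; leave alone. Origin: centre of the underside
- butter_dish: bamboo butter dish with a swing door front (-x), base 105 x 150 mm, 70 mm high; leave alone. Origin: centre of the underside
- teaspoon: stainless teaspoon, 130 mm long along its x axis, bowl (31 mm wide) to +x; leave alone. Origin: about its middle, on the table
- egg_cup: white china egg cup with a boiled egg in it, 48 mm across, 67 mm high; leave alone. Origin: centre of the underside
- napkin_stone: large flat grey stone that serves as a napkin weight, 66 mm across, 30 mm high, far too big for the bottle; leave alone. Origin: centre of the underside

How it is judged:
By the outcome, as a careful person would: the job done as asked, in the order asked, and still so for the second after the job is handed in, with the robot touching nothing.
Of pebble1, pebble2, pebble3, pebble4, pebble5, pebble6 only 4 to 6 are there at a start; the rules pass over those that are not, and their reading is None.
At some moment in a run one of pebble1, pebble2, pebble3, pebble4, pebble5, pebble6 may be knocked a few centimetres aside while the robot is not near it.
Once in a run the grip may slacken for a moment while it holds something.
It also fails if it takes over 210 s, if anything falls off the work surface, if the arm or the gripper's body presses on something with over 40 N, if the wrist force passes 120 N, or if a joint passes its speed limit or range.

## Working session

There is one attempt and no reset: what is moved stays moved. The work goes in short steps, Python scripts to look and compute and a tool call to move; the robot and the scene stay as the last step left them, time stands still between calls to the robot, and variables do not carry over. Pictures are saved under pics/ and viewed, and the job is handed in when it is done.

Besides the shell and the picture viewer there is one more tool, called after "Call:" by a JSON object that holds its "method" and its "body", one argument or row to a line. servo_tool: Moves the arm, as the interface text tells. Its arguments: {"type":"object","properties":{"motion":{"type":"array"},"grip_force":{"type":"number"}},"required":["motion"]}

```bash
mkdir -p pics; python3 - <<'E'
from cell import r
import cv2,numpy as np
s=r.sense();print({k:np.round(v,3).tolist() for k,v in s.items()})
for n in ["scene","side","wrist"]:
    im=r.read_camera(n);cv2.imwrite(f"pics/{n}0.png",im[:,:,::-1])
    c=r.camera_info(n);print(n,{k:np.round(v,4).tolist() for k,v in c.items()})
E
ls
```

```text
{'clock': 0.0, 'joint_positions': [1.27, 0.239, -0.014, 1.319, -0.0, 1.571], 'qvel': [0.0, -0.001, -0.0, 0.0, -0.001, -0.001], 'tau': [0.001, -53.878, 34.643, 0.019, -0.0, 0.0], 'position': [0.155, 0.501, 0.231], 'orientation': [0.0, 0.805, 0.593, -0.001], 'force': [0.192, -0.195, 0.48], 'torque': [-0.009, 0.021, 0.002], 'finger_gap': 0.085}
scene {'mtx': [[436.4089, 0.0, 322.5331], [0.0, 436.4089, 244.72], [0.0, 0.0, 1.0]], 'R': [[0.8861, 0.463, -0.0214], [0.2498, -0.516, -0.8194], [-0.3904, 0.7207, -0.5729]], 't': [-0.54, -0.0282, 1.1193]}
side {'mtx': [[572.3997, 0.0, 315.745], [0.0, 572.3997, 248.9103], [0.0, 0.0, 1.0]], 'R': [[-0.7292, -0.6842, -0.0064], [-0.3284, 0.3582, -0.874], [0.6003, -0.6352, -0.4859]], 't': [0.4627, 0.2883, 0.9304]}
wrist {'mtx': [[371.6483, 0.0, 319.757], [0.0, 371.6483, 234.3956], [0.0, 0.0, 1.0]], 'R': [[0.2963, 0.9551, -0.0013], [0.9205, -0.2852, 0.267], [0.2547, -0.0804, -0.9637]], 't': [-0.524, -0.0344, 0.379]}
pics
```

View pics/scene0.png

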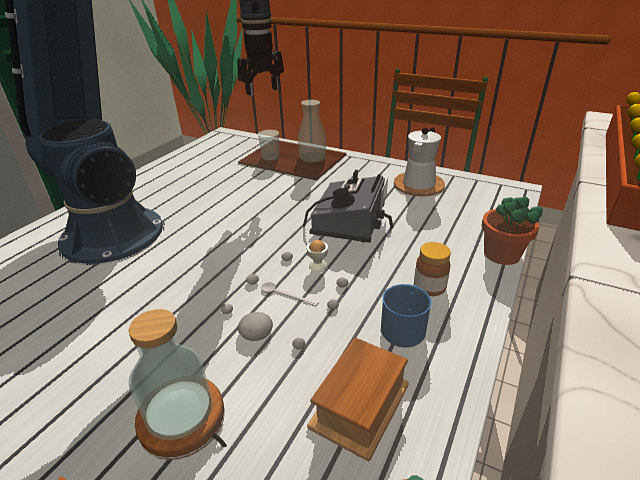

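View pics/side0.png

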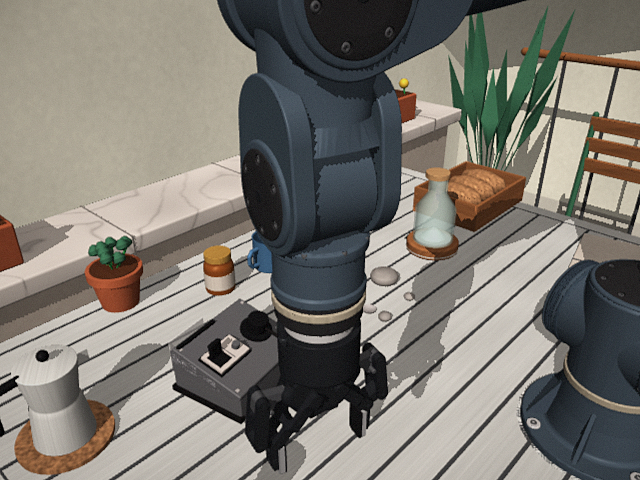

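View pics/wrist0.png

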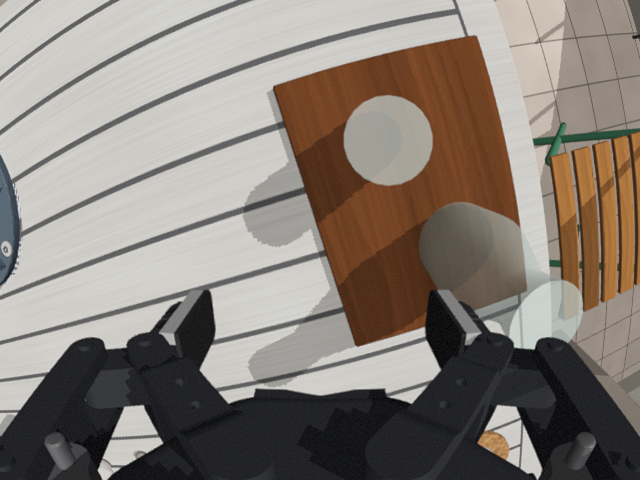

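The scene view shows six small pebbles (287,257), (252,279), (227,309), (342,282), (333,304), (299,343). The napkin stone is at (254,326), the lamp at (170,390) and the power box at (350,205). Next I'll work out rough positions.

```bash
cat > h.py <<'E'
from cell import r
import cv2,numpy as np,time
from scipy.spatial.transform import Rotation as Ro
def ray(c,uv,fish=False):
    K=c["mtx"];x=(uv[0]-K[0,2])/K[0,0];y=(uv[1]-K[1,2])/K[1,1]
    if fish:
        th=np.hypot(x,y);k=np.sin(th)/max(th,1e-9);d=np.array([x*k,y*k,np.cos(th)])
    else: d=np.array([x,y,1.])
    R=np.array(c["R"]);d=R.T@d;o=-R.T@np.array(c["t"])
    return o,d/np.linalg.norm(d)
def plane(c,uv,z,fish=False):
    o,d=ray(c,uv,fish);return o+d*(z-o[2])/d[2]
def tri(rays):
    A=np.zeros((3,3));b=np.zeros(3)
    for o,d in rays:
        P=np.eye(3)-np.outer(d,d);A+=P;b+=P@o
    p=np.linalg.solve(A,b)
    return p,[np.linalg.norm((np.eye(3)-np.outer(d,d))@(p-o)) for o,d in rays]
def proj(c,X,fish=False):
    K=c["mtx"];p=np.array(c["R"])@np.array(X)+np.array(c["t"])
    if fish:
        rr=np.hypot(p[0],p[1]);th=np.arctan2(rr,p[2]);x,y=p[:2]/max(rr,1e-9)*th
    else: x,y=p[:2]/p[2]
    return np.array([K[0,0]*x+K[0,2],K[1,1]*y+K[1,2]])
def info(n):
    c=r.camera_info(n);return {k:np.array(v) for k,v in c.items()}
def snap(n,tag):
    c=info(n);im=r.read_camera(n)[:,:,::-1].copy();cv2.imwrite(f"pics/{tag}.png",im)
    np.savez(f"pics/{tag}.npz",**c);return c,im
def load(tag):
    return dict(np.load(f"pics/{tag}.npz")),cv2.imread(f"pics/{tag}.png")
def tool():
    s=r.sense();q=s["orientation"];return np.array(s["position"]),Ro.from_quat([q[1],q[2],q[3],q[0]]).as_matrix(),s
def delta(target,Rt=None):
    "shift in tool axes to target, turn rotvec in tool axes"
    p,R,s=tool();d=R.T@(np.array(target)-p)
    rv=Ro.from_matrix(R.T@Rt).as_rotvec() if Rt is not None else np.zeros(3)
    return d,rv
E
python3 - <<'E'
from h import *
c=info("scene")
for n,uv,z in [("p",(287,257),.008),("p",(252,279),.008),("p",(227,309),.008),("p",(342,282),.008),("p",(333,304),.008),("p",(299,343),.008),("napk",(254,326),.015),("cover",(154,326),.202),("base",(179,418),.03),("egg",(318,255),.04),("mug",(405,300),.08),("jar",(434,252),.09),("boxfront",(340,236),.0),("lev",(352,183),.11)]:
    print(n,np.round(plane(c,uv,z),3))
im=cv2.imread("pics/scene0.png");cv2.imwrite("pics/s_crop.png",cv2.resize(im[150:360,200:400],None,fx=3,fy=2.8,interpolation=cv2.INTER_CUBIC)[:590])
im=cv2.imread("pics/side0.png");cv2.imwrite("pics/d_crop.png",cv2.resize(im[280:430,150:350],None,fx=4,fy=4,interpolation=cv2.INTER_CUBIC))
E
```

```text
p [0.464 0.102 0.008]
p [0.437 0.    0.008]
p [ 0.447 -0.099  0.008]
p [0.616 0.077 0.008]
p [0.629 0.007 0.008]
p [ 0.62  -0.113  0.008]
napk [ 0.527 -0.119  0.015]
cover [ 0.536 -0.32   0.202]
base [ 0.546 -0.336  0.03 ]
egg [0.546 0.102 0.04 ]
mug [0.775 0.003 0.08 ]
jar [0.783 0.153 0.09 ]
boxfront [0.531 0.244 0.   ]
lev [0.526 0.322 0.11 ]
```

View pics/s_crop.png

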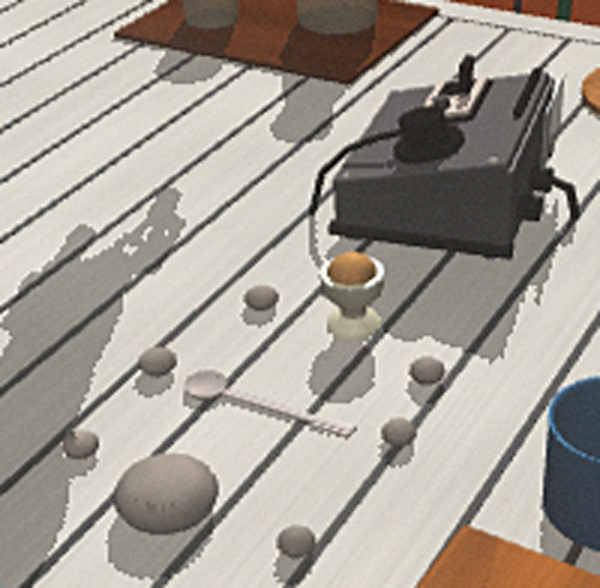

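View pics/d_crop.png

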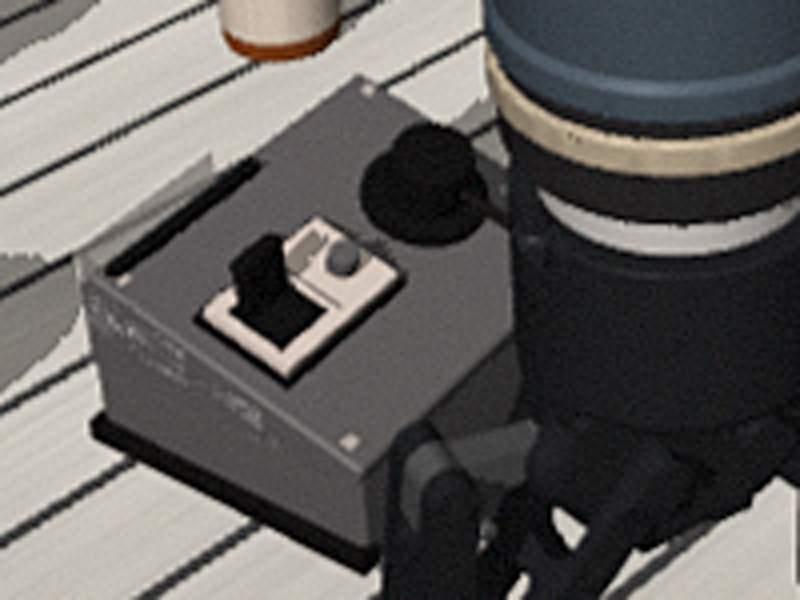

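Call:
{"method": "servo_tool", "body": {
  "motion": [
    [-0.015, 0.047, -0.012, 0, 0, 0, 1],
    [-0.015, 0.047, -0.012, 0, 0, 0, 1],
    [-0.015, 0.047, -0.012, 0, 0, 0, 1],
    [-0.015, 0.047, -0.012, 0, 0, 0, 1],
    [-0.015, 0.047, -0.012, 0, 0, 0, 1],
    [-0.015, 0.047, -0.012, 0, 0, 0, 1],
    [0, 0, 0, 0, 0, -0.15, 0],
    [0, 0, 0, 0, 0, -0.15, 0]
  ]
}}

```text
clock: 1.15
position: [0.3989, 0.3312, 0.3031]
orientation: [-0.0, 0.706, 0.708, -0.0]
force: [-0.1, 0.3, 0.3]
finger_gap: 0.0518
```

```bash
python3 - <<'E'
from h import *
print(np.round(tool()[0],3),np.round(tool()[1],3).tolist())
snap("wrist","w1");snap("scene","s1");snap("side","d1")
E
```

```text
[0.399 0.331 0.303] [[-0.002, 1.0, -0.0], [1.0, 0.002, -0.0], [-0.0, -0.0, -1.0]]
```

View pics/w1.png

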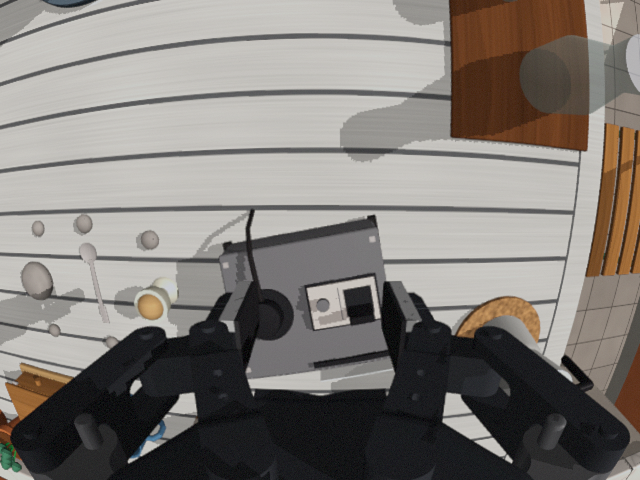

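View pics/d1.png

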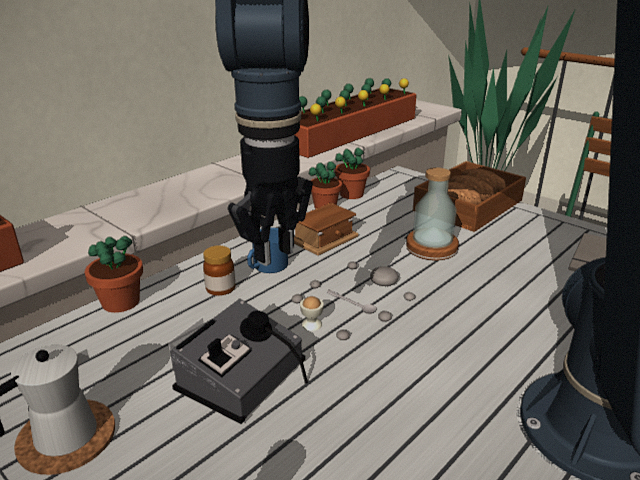

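```bash
python3 - <<'E'
from h import *
for t,(a,b,c,d),f in [("w1",(200,400,200,380),4),("d1",(290,420,160,320),5),("s1",(160,250,295,400),7)]:
    im=load(t)[1];z=cv2.resize(im[a:b,c:d] if a>0 else im,None,fx=f,fy=f,interpolation=cv2.INTER_CUBIC);print(z.shape)
    cv2.imwrite(f"pics/{t}_crop.png",z[:600,:800])
    print(t,a,c,f)
E
```

```text
(800, 720, 3)
w1 200 200 4
(650, 800, 3)
d1 290 160 5
(630, 735, 3)
s1 160 295 7
```

```bash
python3 - <<'E'
from h import *
im=load("w1")[1]; cv2.imwrite("pics/w1_crop.png",cv2.resize(im[250:350,280:400],None,fx=6,fy=6,interpolation=cv2.INTER_CUBIC))
E
```

```text
(no output)
```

View pics/w1_crop.png

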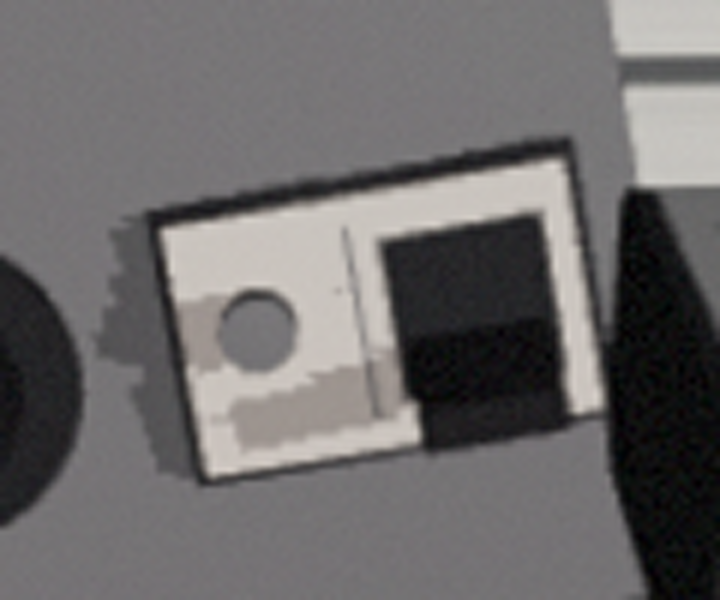

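View pics/d1_crop.png

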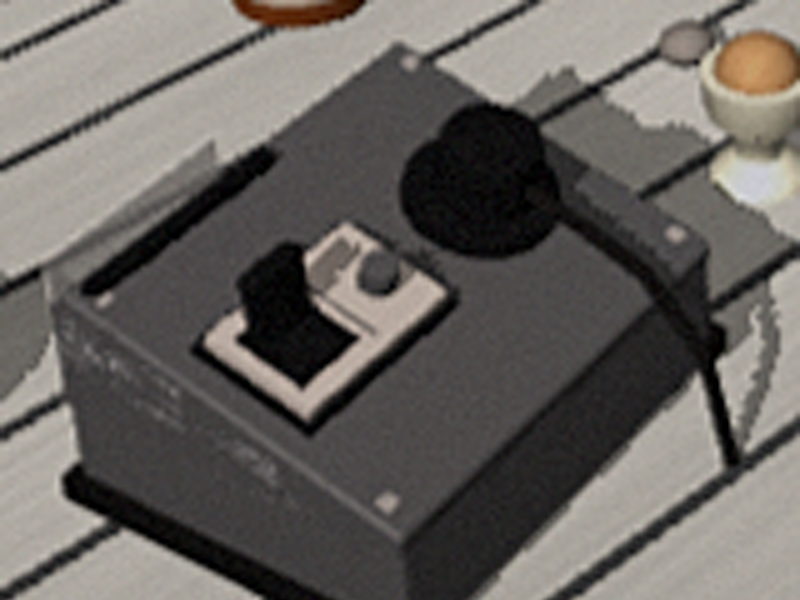

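View pics/s1_crop.png

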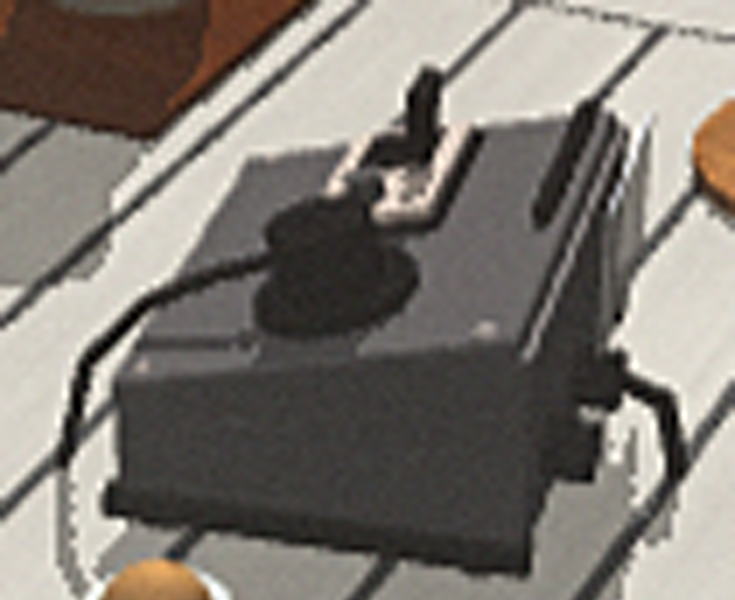

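```bash
python3 - <<'E'
from h import *
cw,_=load("w1");cd,_=load("d1")
W=lambda x,y:(280+x/6-.4,250+y/6-.4); D=lambda x,y:(160+x/5-.4,290+y/5-.4)
for n,a,b in [("button",W(257,328),D(381,262)),("front-y face",W(158,224),D(456,290)),("front+y",W(570,156),D(310,418)),("rear-y",W(207,478),D(345,222))]:
    print(n,[np.round(v,4) for v in tri([ray(cw,a,True),ray(cd,b)])])
# lever tip (z?) 
for n,a,b in [("tip front edge L",W(400,400),D(310,255)),("tip mid rear",W(497,435),D(280,243))]:
    print(n,[np.round(v,4) for v in tri([ray(cw,a,True),ray(cd,b)])])
# screws
E
```

```text
button [array([0.5048, 0.3346, 0.0955]), array([0.0013, 0.0013])]
front-y face [array([0.49  , 0.3163, 0.0813]), array([0.0001, 0.0001])]
front+y [array([0.4782, 0.3898, 0.0785]), array([0.0001, 0.0001])]
rear-y [array([0.5372, 0.3252, 0.0906]), array([0.0005, 0.0005])]
tip front edge L [array([0.5117, 0.3587, 0.1088]), array([0.0009, 0.0009])]
tip mid rear [array([0.5091, 0.373 , 0.1242]), array([0.0003, 0.0003])]
```

Call:
{"method": "servo_tool", "body": {
  "motion": [
    [0.001, 0.027, 0.02, 0, 0, 0, 0],
    [0.001, 0.027, 0.04, 0, 0, 0, 0],
    [0.001, 0.026, 0.04, 0, 0, 0, 0],
    [0.0, 0.026, 0.04, 0, 0, 0, 0],
    [0, 0, 0.03, 0, 0, -0.157, 0],
    [0, 0, 0, 0, 0, 0, 0]
  ],
  "grip_force": 30
}}

```text
clock: 2.05
position: [0.5027, 0.3339, 0.1309]
orientation: [-0.001, 0.651, 0.759, -0.003]
force: [-0.5, -0.8, 1.0]
finger_gap: -0.0001
```

```bash
python3 - <<'E'
from h import *
print(np.round(tool()[0],4));c,im=snap("wrist","w2");c2,i2=snap("side","d2")
a=im[200:480,180:460];b=i2[280:420,160:320]
cv2.imwrite("pics/c2.png",np.hstack([cv2.resize(a,(400,400)),cv2.resize(b,(400,350))[:400] if 0 else cv2.copyMakeBorder(cv2.resize(b,(400,350)),0,50,0,0,0)]))
E
```

```text
[0.5027 0.3339 0.1309]
```

View pics/c2.png

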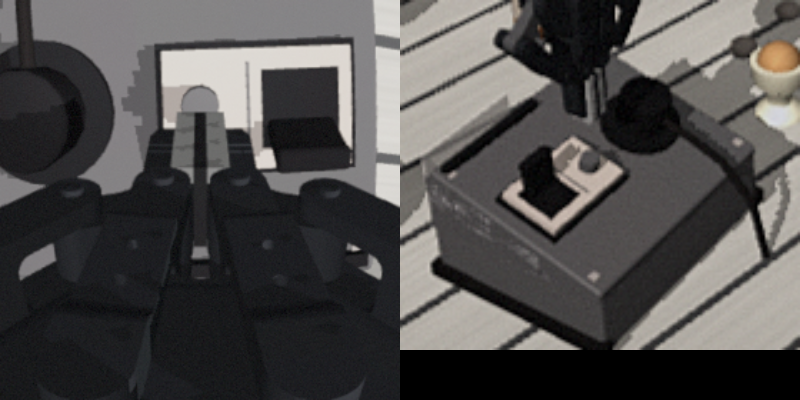

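Call:
{"method": "servo_tool", "body": {
  "motion": [
    [0, 0.002, 0.015, 0, 0, 0, 0],
    [0, 0, 0.015, 0, 0, 0, 0],
    [0, 0, 0.005, 0, 0, 0, 0],
    [0, 0, 0.002, 0, 0, 0, 0],
    [0, 0, 0.002, 0, 0, 0, 0]
  ]
}}

```text
clock: 2.78
position: [0.5064, 0.3351, 0.0948]
orientation: [0.0, 0.65, 0.76, 0.0]
force: [-0.1, -2.2, 4.5]
finger_gap: -0.0
```

Call:
{"method": "servo_tool", "body": {
  "motion": [
    [0, 0, 0.002, 0, 0, 0, 0],
    [0, 0, 0.001, 0, 0, 0, 0]
  ]
}}

```text
clock: 3.02
position: [0.5069, 0.3352, 0.0929]
orientation: [0.001, 0.65, 0.76, 0.001]
force: [-2.8, -3.8, 18.3]
finger_gap: -0.0
```

Call:
{"method": "servo_tool", "body": {
  "motion": [
    [0, 0, -0.02, 0, 0, 0, 0],
    [0, 0, -0.04, 0, 0, 0, 0],
    [0, -0.02, -0.05, 0, 0, 0, 1],
    [0, -0.03, -0.05, 0, 0, 0, 1]
  ]
}}

```text
clock: 3.52
position: [0.4565, 0.3272, 0.2522]
orientation: [-0.0, 0.65, 0.76, -0.0]
force: [-0.5, 0.8, 0.3]
finger_gap: 0.0359
```

```bash
python3 - <<'E'
from h import *
print(np.round(tool()[0],4));c,im=snap("wrist","w3");c2,i2=snap("side","d3")
a=im[200:480,180:460];b=i2[280:420,160:320]
cv2.imwrite("pics/c3.png",np.hstack([cv2.resize(a,(400,400)),cv2.copyMakeBorder(cv2.resize(b,(400,350)),0,50,0,0,0)]))
E
```

```text
[0.4565 0.3272 0.2522]
```

View pics/c3.png

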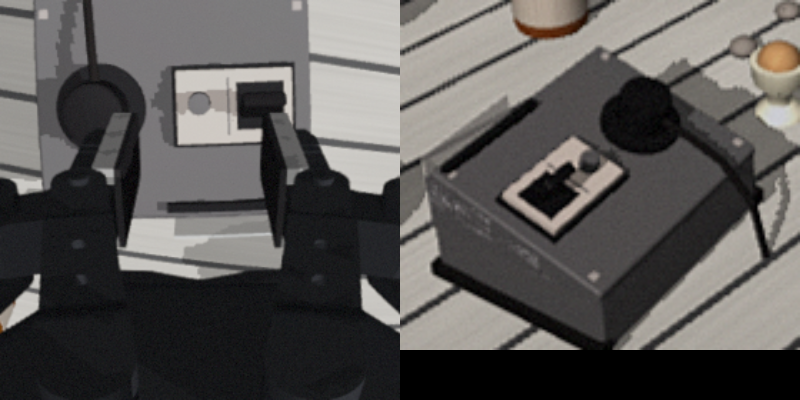

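Call:
{"method": "servo_tool", "body": {
  "motion": [
    [0, 0, -0.01, 0, 0, 0.157, 1],
    [-0.055, -0.015, -0.013, 0, 0, 0, 1],
    [-0.055, -0.015, -0.013, 0, 0, 0, 1],
    [-0.055, -0.015, -0.013, 0, 0, 0, 1],
    [-0.055, -0.015, -0.013, 0, 0, 0, 1],
    [-0.055, -0.015, -0.013, 0, 0, 0, 1],
    [-0.055, 0, -0.013, 0, 0, 0, 1]
  ]
}}

```text
clock: 4.5
position: [0.3805, -0.004, 0.3396]
orientation: [0.0, 0.707, 0.707, 0.0]
force: [1.1, 0.2, 0.0]
finger_gap: 0.0854
```

```bash
python3 - <<'E'
from h import *
print(np.round(tool()[0],4));snap("wrist","w4");snap("side","d4");snap("scene","s4")
E
```

```text
[ 0.3805 -0.004   0.3396]
```

View pics/w4.png

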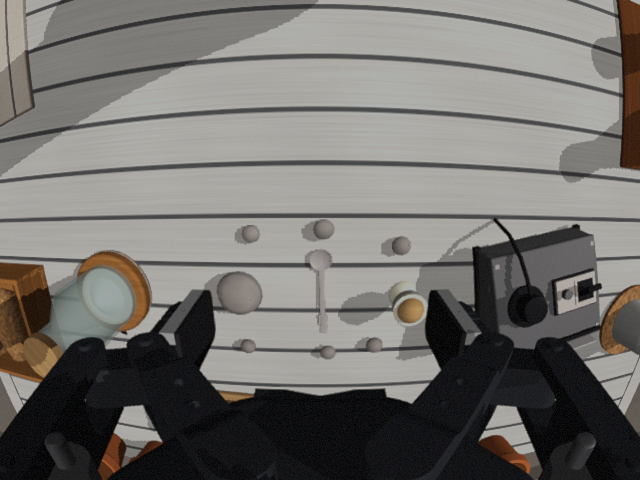

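View pics/d4.png

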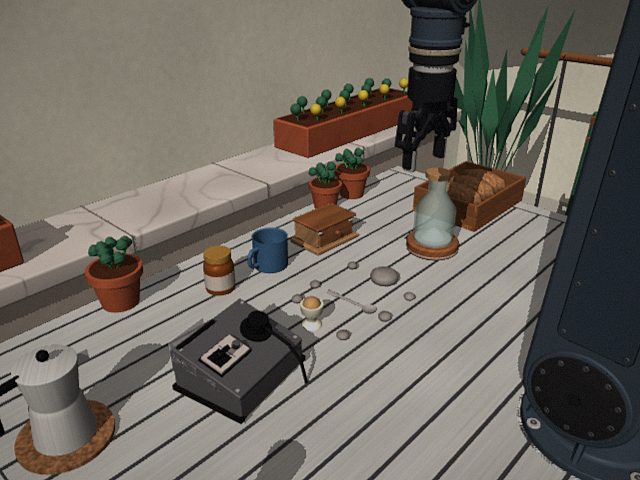

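```bash
cat > seg.py <<'E'
from h import *
def blobs(im,lo=60,hi=2600):
    h=cv2.cvtColor(im,cv2.COLOR_BGR2HSV);V=h[...,2]
    # table is bright; shadows are gray-neutral; pebbles are slightly warm (R>B) and dim
    b,g,rr=[im[...,i].astype(int) for i in range(3)]
    m=((rr-b>=8)&(V<165)&(V>50)&(h[...,1]<80)).astype(np.uint8)*255
    m=cv2.morphologyEx(m,cv2.MORPH_OPEN,np.ones((3,3),np.uint8))
    m=cv2.morphologyEx(m,cv2.MORPH_CLOSE,np.ones((5,5),np.uint8))
    n,l,s,c=cv2.connectedComponentsWithStats(m)
    return m,[(c[i],s[i]) for i in range(1,n) if lo<s[i][4]<hi]
E
python3 - <<'E'
from seg import *
for t in ["w4","d4","s4"]:
    c,im=load(t)
    for p in {"w4":[(251,233),(323,229),(248,345),(160,150),(345,310)],"d4":[(385,316),(409,296)],"s4":[(252,279),(299,343)]}[t]: print(t,p,im[p[1],p[0]])
    m,bl=blobs(im,20)
    cv2.imwrite(f"pics/{t}_m.png",m)
    for ce,s in bl: print(np.round(ce,1),s[2:5])
E
```

```text
w4 (251, 233) [133 140 146]
w4 (323, 229) [120 125 134]
w4 (248, 345) [119 125 132]
w4 (160, 150) [167 171 173]
w4 (345, 310) [48 47 48]
[15.7 83.6] [  33  126 1891]
[324.2 228.8] [ 19  19 292]
[250.7 233.2] [ 17  17 227]
[402.6 245.2] [ 17  17 224]
[320.9 282.8] [ 20  80 573]
[132.7 261.6] [24 21 87]
[106.6 267.9] [23  8 69]
[240.2 292.9] [  44   41 1381]
[147.2 281.6] [ 7 14 41]
[397.7 298. ] [ 29  41 369]
[573.3 288.4] [ 9  7 47]
[133.2 299.9] [ 6 24 66]
[558.7 295.1] [ 6 10 51]
[118.3 327.2] [ 9  7 38]
[374.7 345. ] [ 14  14 159]
[248.4 346.3] [ 13  13 133]
[328.2 351.9] [ 15  12 141]
[  5.3 409. ] [ 17  56 525]
[634.2 410.5] [ 15  50 434]
[533.7 465.1] [ 16  28 282]
[125.7 460.2] [ 9 10 64]
d4 (385, 316) [129 135 146]
d4 (409, 296) [139 148 162]
[540.3  60.2] [ 6  6 26]
[584.   73.7] [ 42  21 508]
[432.4  69.8] [ 8  5 34]
[523.9 106.4] [ 6  9 41]
[540.3 142.5] [  85   79 1399]
[438.1 150.9] [  46   62 1213]
[382.1 156.5] [  42   42 1077]
[484.4 149.3] [ 9 20 81]
[502.4 157.6] [ 9 20 95]
[492.4 156.5] [ 4  8 23]
[337.3 161.8] [10  4 32]
[160.8 206.3] [ 29  36 335]
[184.2 197.8] [
[... 1011 characters left out ...]
 [ 18  19 248]
[311. 154.] [ 26  15 318]
[262.5 173.4] [ 21  13 186]
[301.2 187.6] [ 23  25 373]
[ 41.5 204.1] [ 25  30 255]
[384.5 191.4] [ 5 11 43]
[103.1 206.3] [ 58  21 286]
[421.9 212.5] [  36   37 1029]
[349.7 253.4] [  83   51 1965]
[628.9 237.9] [ 27  23 331]
[315.3 236.3] [ 6  4 21]
[286.2 259.1] [ 12  13 124]
[314.  281.9] [ 22  24 350]
[251.5 283.2] [ 14  16 175]
[341.1 285.1] [ 12  16 134]
[284.6 295.1] [22  9 67]
[332.9 306.7] [ 12  15 126]
[225.8 312.5] [ 13  14 145]
[251.6 336.2] [ 37  37 908]
[297.  346.6] [ 13  19 176]
[170.4 388.1] [ 65  36 461]
[201.7 421.8] [ 6  6 24]
[150.5 430. ] [ 6  7 30]
[185.8 432.7] [24 13 87]
[166.8 463.6] [  99   47 2114]
[162.8 436.8] [ 9  4 30]
```

```bash
python3 - <<'E'
from seg import *
cw,_=load("w4");cd,_=load("d4");cs,_=load("s4")
W=[(250.7,233.2),(324.2,228.8),(402.6,245.2),(248.4,346.3),(328.2,351.9),(374.7,345.0)]
S=[(227,309),(252,279),(287,257),(299,343),(333,304),(342,282)]
D=[(409,296.5),(386,316),(343,335),(352,265),(None),(296.8,298)]
D[4]=(316,284)
for w,s,d in zip(W,S,D):
    p,e=tri([ray(cw,w,True),ray(cs,s),ray(cd,d)])
    print(np.round(plane(cw,w,.008,True),4)[:2],"tri",np.round(p,4),np.round(e,4))
E
```

```text
[ 0.4424 -0.0968] tri [ 0.4439 -0.0967  0.0043] [0.0009 0.0004 0.0006]
[0.4364 0.0016] tri [0.4358 0.0009 0.0074] [0.001  0.0007 0.0016]
[0.4593 0.1083] tri [0.4602 0.1075 0.0047] [0.0015 0.0012 0.001 ]
[ 0.6202 -0.1126] tri [ 0.6203 -0.1122  0.0073] [0.0005 0.0004 0.0006]
[0.628  0.0084] tri [0.6281 0.008  0.0066] [0.0008 0.0008 0.0015]
[0.6168 0.0784] tri [0.6167 0.0782 0.0077] [0.0003 0.0011 0.0007]
```

Call:
{"method": "servo_tool", "body": {
  "motion": [
    [-0.0465, 0.0085, -0.003, 0, 0, 0, 1],
    [-0.0465, 0.0085, -0.003, 0, 0, 0, 1],
    [-0.0465, 0.0085, -0.003, 0, 0, 0, 1],
    [-0.0465, 0.0085, -0.003, 0, 0, 0, 1],
    [-0.0465, 0.0085, -0.003, 0, 0, 0, 1],
    [-0.0465, 0.0085, -0.003, 0, 0, 0, 1],
    [-0.0465, 0.0085, -0.003, 0, 0, 0, 1],
    [0, 0, 0, 0, 0, 0, 1]
  ]
}}

```text
clock: 5.65
position: [0.4421, -0.3298, 0.3581]
orientation: [-0.001, 0.708, 0.706, -0.0]
force: [-0.0, 0.4, -0.2]
finger_gap: 0.0853
```

```bash
python3 - <<'E'
from h import *
print(np.round(tool()[0],4));snap("wrist","w5");snap("scene","s5");snap("side","d5")
im=load("s5")[1];a=cv2.resize(im[290:470,100:260],(480,540),interpolation=cv2.INTER_CUBIC)
im=load("d5")[1];b=cv2.resize(im[160:260,400:460],(312,520),interpolation=cv2.INTER_CUBIC)
cv2.imwrite("pics/c5.png",np.hstack([a,cv2.copyMakeBorder(b,0,20,0,0,0)]))
E
```

```text
[ 0.4421 -0.3298  0.3581]
```

View pics/w5.png

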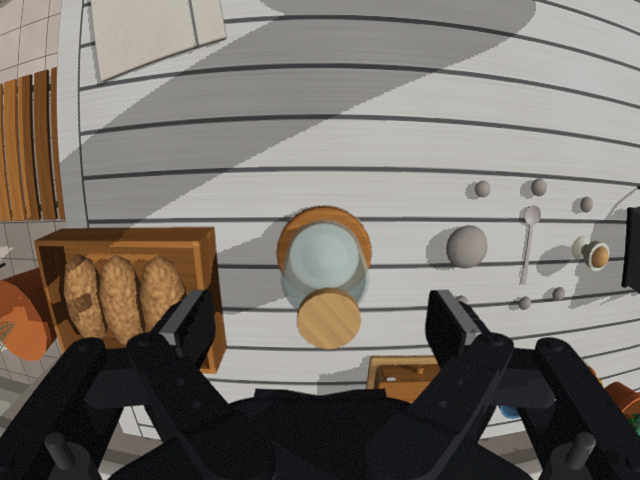

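View pics/c5.png

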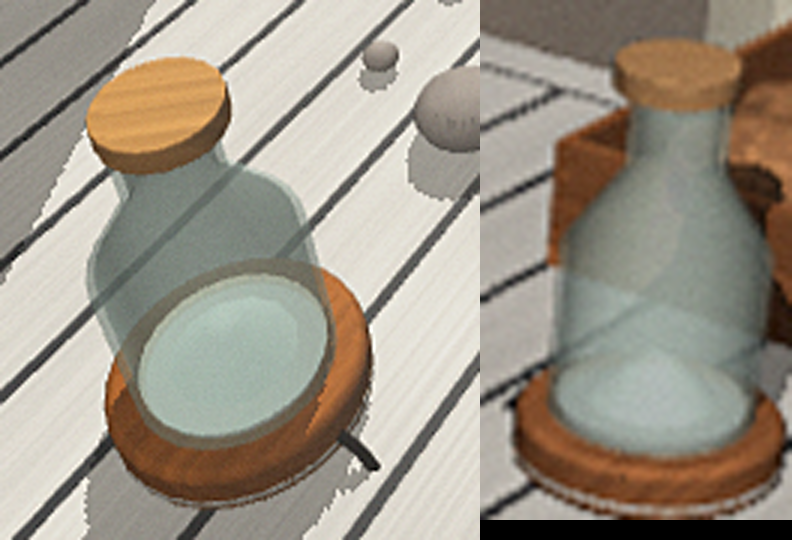

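```bash
python3 - <<'E'
from h import *
cw,im=load("w5");cd,_=load("d5");cs,_=load("s5")
h=cv2.cvtColor(im,cv2.COLOR_BGR2HSV);print(h[325,330],h[345,330],h[295,330],h[215,325])
m=((h[...,0]>8)&(h[...,0]<25)&(h[...,1]>90)&(h[...,2]>130)).astype(np.uint8)*255
m[:, :280]=0;m[:,380:]=0;m[:270]=0
cs_,_=cv2.findContours(m,0,2)
k=max(cs_,key=cv2.contourArea);e=cv2.fitEllipse(k);print(e,cv2.boundingRect(k))
w=e[0]
z=.209
print("w plane",plane(cw,w,z,True),"s",plane(cs,(152.7,324),z),"d",plane(cd,(437.7,171.7),z))
print(tri([ray(cw,w,True),ray(cs,(152.7,324)),ray(cd,(437.7,171.7))]))
E
```

```text
[ 17 121 175] [ 17 120 181] [ 18 123 180] [ 15 167 148]
((328.9106140136719, 319.923095703125), (55.302764892578125, 62.75054168701172), 77.51620483398438) (298, 293, 63, 56)
w plane [ 0.53338279 -0.32188933  0.209     ] s [ 0.5381     -0.32231458  0.209     ] d [ 0.53325408 -0.31385876  0.209     ]
(array([ 0.53599296, -0.3209623 ,  0.20608807]), [np.float64(0.0012273785395452385), np.float64(0.0005581243070287348), np.float64(0.001250827349959204)])
```

Call:
{"method": "servo_tool", "body": {
  "motion": [
    [0.003, 0.031, 0.02, 0, 0, 0, 1],
    [0.003, 0.031, 0.02, 0, 0, 0, 1],
    [0.003, 0.031, 0.02, 0, 0, 0, 1],
    [0, 0, 0.035, 0, 0, 0, 1],
    [0, 0, 0.035, 0, 0, 0, 1],
    [0, 0, 0.02, 0, 0, 0, 1],
    [0, 0, 0.012, 0, 0, 0, 1],
    [0, 0, 0, 0, 0, 0, 1]
  ]
}}

```text
clock: 6.8
position: [0.5337, -0.3182, 0.1982]
orientation: [-0.0, 0.707, 0.707, -0.0]
force: [0.6, -0.5, -0.0]
finger_gap: 0.0854
```

```bash
python3 - <<'E'
from h import *
print(np.round(tool()[0],4));c,a=snap("wrist","w6");_,b=snap("side","d6")
cv2.imwrite("pics/c6.png",np.hstack([cv2.resize(a[240:440,160:480],(500,312)),cv2.resize(b[120:245,380:500],(300,312))]))
E
```

```text
[ 0.5337 -0.3182  0.1982]
```

View pics/c6.png

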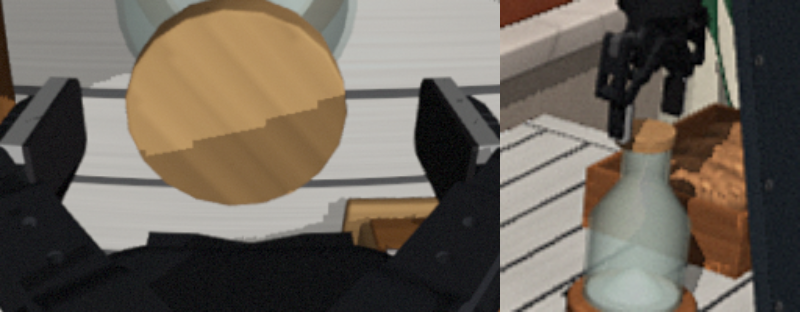

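```bash
python3 - <<'E'
from h import *
c,im=load("w6")
h=cv2.cvtColor(im,cv2.COLOR_BGR2HSV)
m=((h[...,0]>8)&(h[...,0]<25)&(h[...,1]>90)&(h[...,2]>90)).astype(np.uint8)*255
m[:, :230]=0;m[:,390:]=0;m[:225]=0;m[377:]=0
m=cv2.morphologyEx(m,cv2.MORPH_OPEN,np.ones((7,7)))
k=max(cv2.findContours(m,0,2)[0],key=cv2.contourArea);print(cv2.boundingRect(k))
pts=np.array([plane(c,p[0]+0.0,.209,True)[:2] for p in k]);
x,y=pts.T;A=np.c_[2*x,2*y,np.ones(len(x))];s=np.linalg.lstsq(A,x*x+y*y,rcond=None)[0];print(s[:2],np.sqrt(s[2]+s[0]**2+s[1]**2))
print(x.min(),x.max(),y.min(),y.max())
E
```

```text
(241, 238, 140, 133)
[ 0.53389257 -0.32180029] 0.02866786807863853
0.5036343631351589 0.5630721572800075 -0.35024615456896363 -0.29408665841136844
```

Call:
{"method": "servo_tool", "body": {
  "motion": [
    [-0.0035, 0, 0.003, 0, 0, 0, 1],
    [0, 0, 0, 0, 0, 0, 0.5],
    [0, 0, 0, 0, 0, 0, 0.5],
    [0, 0, 0, 0, 0, 0, 0.5],
    [0, 0, 0, 0, 0, 0, 0.5],
    [0, 0, 0, 0, 0, 0, 0.5]
  ],
  "grip_force": 50
}}

```text
clock: 7.65
position: [0.5339, -0.323, 0.1962]
orientation: [0.001, 0.707, 0.707, -0.0]
force: [-1.7, 0.1, 5.1]
finger_gap: 0.0557
```

Call:
{"method": "servo_tool", "body": {
  "motion": [
    [0, 0, -0.01, 0, 0, 0, 0.5],
    [0, 0, -0.03, 0, 0, 0, 0.5],
    [0, 0, -0.04, 0, 0, 0, 0.5]
  ]
}}

```text
clock: 8.02
position: [0.5334, -0.3225, 0.2759]
orientation: [-0.001, 0.707, 0.707, -0.0]
force: [0.3, -0.4, -0.9]
finger_gap: 0.0558
```

```bash
python3 - <<'E'
from h import *
print(np.round(tool()[0],4));c,a=snap("wrist","w7");_,b=snap("scene","s7")
cv2.imwrite("pics/c7.png",np.hstack([cv2.resize(a[200:440,160:480],(416,312)),cv2.resize(b[220:470,50:300],(312,312))]))
E
```

```text
[ 0.5334 -0.3225  0.2759]
```

View pics/c7.png

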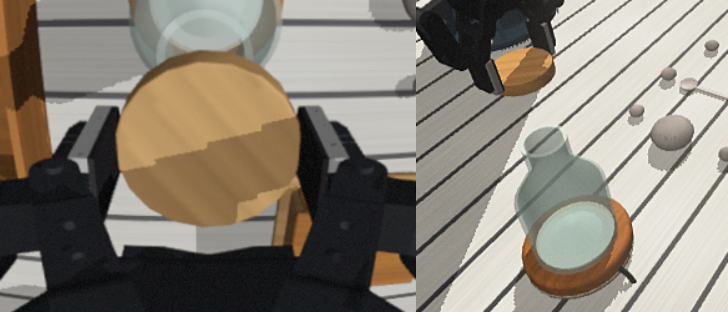

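Call:
{"method": "servo_tool", "body": {
  "motion": [
    [0.023, -0.0335, 0, 0, 0, 0, 0.5],
    [0.023, -0.0335, 0, 0, 0, 0, 0.5],
    [0.023, -0.0335, 0.02, 0, 0, 0, 0.5],
    [0.023, -0.0335, 0.05, 0, 0, 0, 0.5],
    [0, 0, 0.06, 0, 0, 0, 0.5],
    [0, 0, 0.06, 0, 0, 0, 0.5],
    [0, 0, 0.04, 0, 0, 0, 0.5],
    [0, 0, 0.02, 0, 0, 0, 0.5]
  ]
}}

```text
clock: 9.12
position: [0.3995, -0.2305, 0.0247]
orientation: [-0.001, 0.707, 0.707, -0.0]
force: [0.4, 0.0, 0.1]
finger_gap: 0.0558
```

Call:
{"method": "servo_tool", "body": {
  "motion": [
    [0, 0, 0.008, 0, 0, 0, 0.5],
    [0, 0, 0.004, 0, 0, 0, 0.5],
    [0, 0, 0.0, 0, 0, 0, 0.5]
  ]
}}

```text
clock: 9.5
position: [0.4012, -0.2316, 0.0154]
orientation: [0.0, 0.707, 0.707, 0.0]
force: [0.7, 0.6, -0.7]
finger_gap: 0.0557
```

Call:
{"method": "servo_tool", "body": {
  "motion": [
    [0, 0, 0.006, 0, 0, 0, 0.5],
    [0, 0, 0.003, 0, 0, 0, 0.5],
    [0, 0, 0.002, 0, 0, 0, 0.5],
    [0, 0, 0.0, 0, 0, 0, 0.5]
  ]
}}

```text
clock: 10.0
position: [0.4008, -0.2313, 0.0037]
orientation: [-0.0, 0.707, 0.707, -0.0]
force: [1.3, -0.5, -0.1]
finger_gap: 0.0557
```

Call:
{"method": "servo_tool", "body": {
  "motion": [
    [0, 0, 0.002, 0, 0, 0, 0.5],
    [0, 0, 0.001, 0, 0, 0, 0.5],
    [0, 0, 0.0, 0, 0, 0, 0.8],
    [0, 0, 0.0, 0, 0, 0, 1],
    [0, 0, 0, 0, 0, 0, 1],
    [0, 0, -0.03, 0, 0, 0, 1],
    [0, 0, -0.06, 0, 0, 0, 1],
    [0, 0, -0.06, 0, 0, 0, 0.6]
  ]
}}

```text
clock: 11.0
position: [0.4004, -0.2311, 0.1523]
orientation: [-0.0, 0.707, 0.707, -0.0]
force: [1.1, -1.0, 0.4]
finger_gap: 0.0699
```

```bash
python3 - <<'E'
from h import *
print(np.round(tool()[0],4));c,a=snap("wrist","w8");
E
```

```text
[ 0.4004 -0.2311  0.1523]
```

View pics/w8.png

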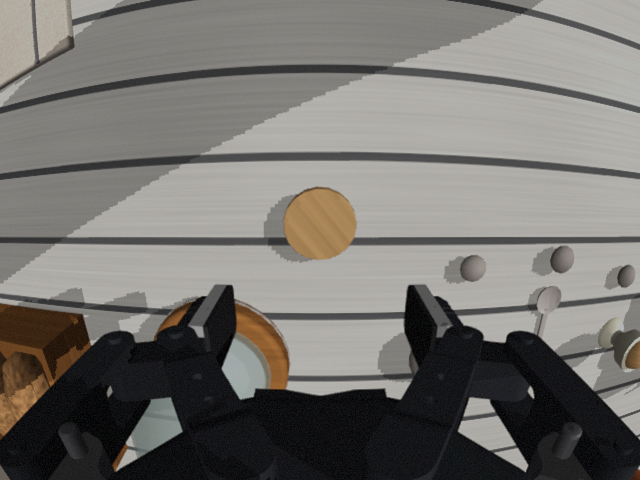

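Call:
{"method": "servo_tool", "body": {
  "motion": [
    [0.0335, 0.0107, 0.008, 0, 0, 0, 0.6],
    [0.0335, 0.0107, 0.008, 0, 0, 0, 0.6],
    [0.0335, 0.0107, 0.008, 0, 0, 0, 0.6],
    [0.0335, 0.0107, 0.008, 0, 0, 0, 0.6],
    [0, 0, 0.03, 0, 0, 0, 0.6]
  ]
}}

```text
clock: 11.68
position: [0.4456, -0.0958, 0.0894]
orientation: [0.001, 0.706, 0.708, 0.001]
force: [0.3, -1.3, -0.5]
finger_gap: 0.0514
```

```bash
cat > peb.py <<'E'
import sys
from seg import *
tag=sys.argv[1];known=np.array([[.4431,-.0968],[.436,.001],[.4598,.108],[.6203,-.1125],[.628,.0082],[.6168,.0783]])
c,im=snap("wrist",tag);p,R,s=tool();print("tcp",np.round(p,4),"R z",np.round(R[:,0],3))
m,bl=blobs(im,60,6000)
for ce,st in bl:
    w=plane(c,ce,.008,True)
    if .25<w[0]<.72 and -.22<w[1]<.25:
        x0,y0=plane(c,(st[0],ce[1]),.008,True)[:2];x1,y1=plane(c,(st[0]+st[2],ce[1]),.008,True)[:2]
        d=R.T@(w-p);print(np.round(ce,0),st[2:5],"world",np.round(w[:2],4),"wid",np.round(y1-y0,3),"tool",np.round(d[:2],4))
E
python3 peb.py w9
```

```text
tcp [ 0.4427 -0.096   0.0854] R z [-0.001  1.     0.001]
[469. 229.] [  36   39 1063] world [0.436  0.0026] wid 0.026 tool [ 0.0985 -0.0063]
[319. 238.] [  38   36 1085] world [ 0.4423 -0.0968] wid 0.024 tool [-0.0009 -0.0002]
[584. 259.] [ 21  31 500] world [0.4593 0.1096] wid 0.024 tool [0.2055 0.0171]
[454. 291.] [ 37  57 989] world [ 0.4806 -0.0032] wid 0.028 tool [0.0927 0.0383]
[293. 356.] [  87   76 5155] world [ 0.5305 -0.1153] wid 0.063 tool [-0.0195  0.088 ]
[570. 348.] [  66   67 1579] world [0.5415 0.1207] wid 0.086 tool [0.2165 0.0994]
```

View pics/w9.png

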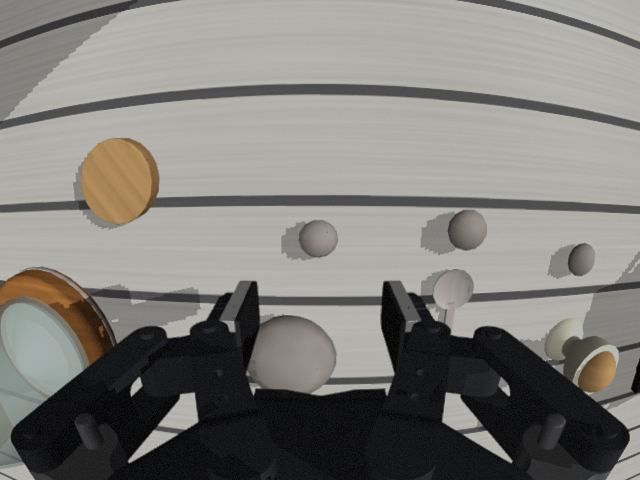

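Call:
{"method": "servo_tool", "body": {
  "motion": [
    [-0.001, 0, 0.03, 0, 0, 0, 0.6],
    [0, 0, 0.03, 0, 0, 0, 0.6],
    [0, 0, 0.016, 0, 0, 0, 0.6],
    [0, 0, 0.004, 0, 0, 0, 0.5],
    [0, 0, 0, 0, 0, 0, 0],
    [0, 0, 0, 0, 0, 0, 0],
    [0, 0, 0, 0, 0, 0, 0]
  ],
  "grip_force": 35
}}

```text
clock: 12.6
position: [0.4442, -0.0985, 0.0094]
orientation: [0.001, 0.707, 0.707, 0.0]
force: [0.5, 0.4, 2.0]
finger_gap: 0.0191
```

```bash
python3 - <<'E'
from h import *
p,R,s=tool();print(np.round(p,4),s["finger_gap"],np.round(s["force"],1))
_,a=snap("wrist","w10");_,b=snap("scene","s10");p,R,s=tool();print(np.round(p,4))
cv2.imwrite("pics/c10.png",np.hstack([cv2.resize(a[180:400,200:440],(440,403)),cv2.resize(b[240:380,170:310],(403,403))[:, :360]]))
E
```

```text
[ 0.4442 -0.0985  0.0094] 0.019113794184821432 [0.5 0.4 2. ]
[ 0.4442 -0.0985  0.0094]
```

View pics/c10.png

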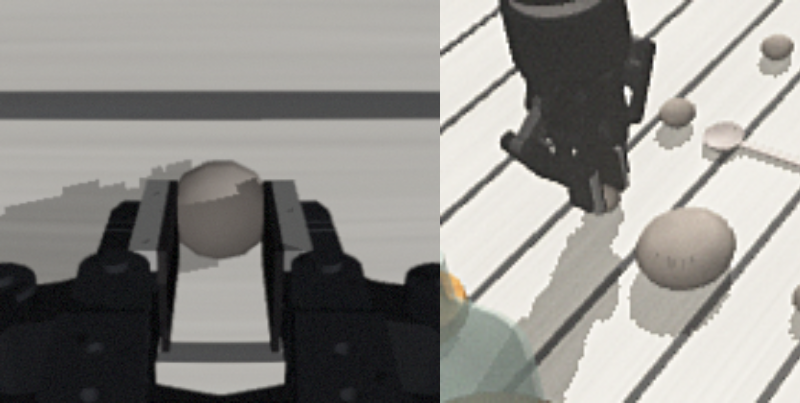

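Call:
{"method": "servo_tool", "body": {
  "motion": [
    [0, 0, 0, 0, 0, 0, 0.6],
    [0, 0, 0, 0, 0, 0, 0.6],
    [0.0015, -0.002, 0.004, 0, 0, 0, 0.6],
    [0, 0, 0.002, 0, 0, 0, 0.5],
    [0, 0, 0, 0, 0, 0, 0.5]
  ]
}}

```text
clock: 13.32
position: [0.4415, -0.0968, 0.0026]
orientation: [-0.0, 0.707, 0.707, -0.0]
force: [0.6, -0.7, -0.2]
finger_gap: 0.0425
```

```bash
python3 peb.py w11 | head -3; python3 - <<'E'
from h import *
a=cv2.imread("pics/w11.png");cv2.imwrite("pics/c11.png",cv2.resize(a[180:400,180:460],(700,550)))
E
```

```text
tcp [ 0.4416 -0.0968  0.0027] R z [ 0.001  1.    -0.   ]
[540. 287.] [  45   56 1791] world [0.4365 0.0042] wid 0.027 tool [ 0.101  -0.0052]
[315. 306.] [  52   52 2107] world [ 0.4419 -0.099 ] wid 0.021 tool [-0.0021  0.0003]
```

View pics/c11.png

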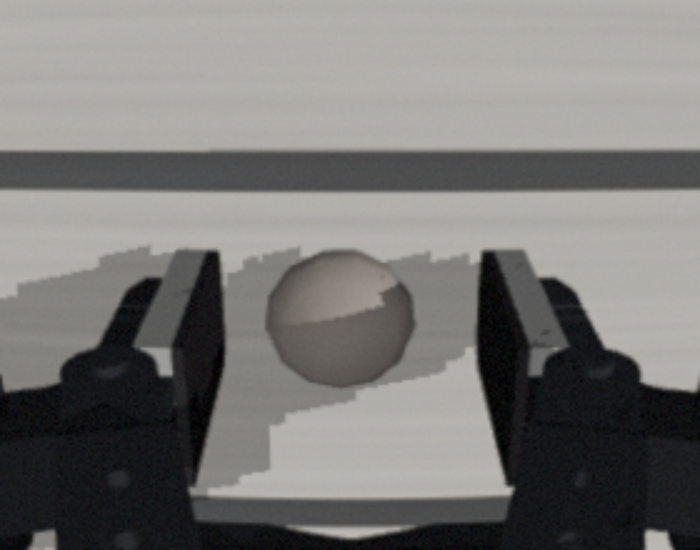

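Call:
{"method": "servo_tool", "body": {
  "motion": [
    [-0.001, 0, 0, 0, 0, 0, 0],
    [0, 0, 0, 0, 0, 0, 0],
    [0, 0, 0, 0, 0, 0, 0],
    [0, 0, 0, 0, 0, 0, 0]
  ],
  "grip_force": 35
}}

```text
clock: 13.88
position: [0.4419, -0.098, 0.003]
orientation: [0.0, 0.707, 0.707, 0.0]
force: [-1.2, 0.1, 5.6]
finger_gap: 0.0215
```

Call:
{"method": "servo_tool", "body": {
  "motion": [
    [0, 0, -0.03, 0, 0, 0, 0],
    [0, 0, -0.05, 0, 0, 0, 0],
    [-0.037, 0.001, -0.05, 0, 0, 0, 0],
    [-0.037, 0.001, -0.05, 0, 0, 0, 0],
    [-0.05, 0.002, -0.035, 0, 0, 0, 0],
    [-0.05, 0.002, -0.03, 0, 0, 0, 0],
    [-0.05, 0.002, 0, 0, 0, 0, 0],
    [0, 0, 0, 0, 0, 0, 0]
  ]
}}

```text
clock: 14.88
position: [0.4495, -0.3248, 0.2472]
orientation: [0.0, 0.709, 0.706, -0.0]
force: [0.2, -0.1, 0.4]
finger_gap: 0.0214
```

```bash
python3 - <<'E'
from h import *
p,R,s=tool();print(np.round(p,4),s["finger_gap"])
_,a=snap("wrist","w12");_,b=snap("scene","s12");snap("side","d12")
cv2.imwrite("pics/c12.png",np.hstack([cv2.resize(a[200:420,220:440],(400,400)),cv2.resize(b[280:380,100:200],(400,400))]))
E
```

```text
[ 0.4495 -0.3248  0.2472] 0.021415954345251304
```

View pics/c12.png

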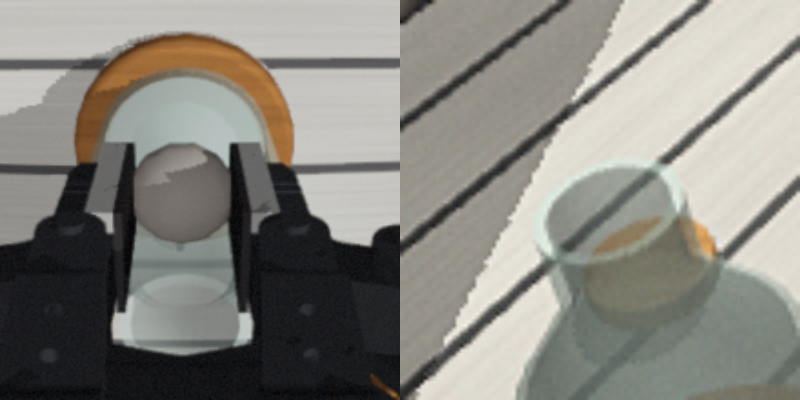

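```bash
python3 - <<'E'
from h import *
cw,im=load("w12");cs,_=load("s12");cd,b=load("d12");c7,i7=load("w7")
print(plane(cw,(319.7,371.7),.195,True),plane(cs,(153,332.2),.195))
a=cv2.resize(im[330:410,270:370],(500,400),interpolation=cv2.INTER_CUBIC);d=cv2.resize(b[170:220,410:460],(300,300),interpolation=cv2.INTER_CUBIC)
cv2.imwrite("pics/c12b.png",np.hstack([a,cv2.copyMakeBorder(d,0,100,0,0,0)]))
cv2.imwrite("pics/c7b.png",cv2.resize(i7[195:285,250:390],None,fx=5,fy=5,interpolation=cv2.INTER_CUBIC))
E
```

```text
[ 0.52653672 -0.32545785  0.195     ] [ 0.53597106 -0.32429095  0.195     ]
```

View pics/c12b.png

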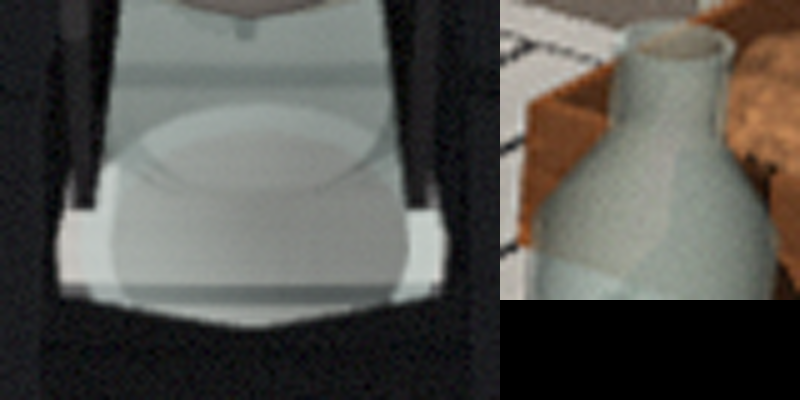

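View pics/c7b.png

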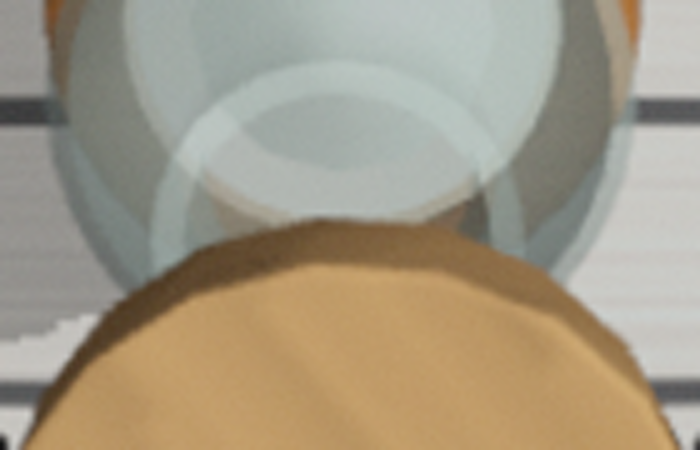

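```bash
python3 - <<'E'
from h import *
def fit(c,P,z,R=None):
    p=np.array([plane(c,u,z,True)[:2] for u in P]);x,y=p.T
    from scipy.optimize import least_squares
    f=(lambda v:np.hypot(x-v[0],y-v[1])-(v[2] if R is None else R))
    s=least_squares(f,[x.mean()+.01,y.mean(),.02]);return s.x,np.abs(s.fun).max()
c7,_=load("w7");c12,_=load("w12")
P=[(250+x/5-.4,195+y/5-.4) for x,y in [(335,60),(150,235),(163,185),(200,130),(470,122),(508,175),(525,235),(255,83),(415,83)]]
Pi=[(250+x/5-.4,195+y/5-.4) for x,y in [(335,94),(185,235),(225,150),(450,150),(490,235)]]
print(fit(c7,P,.195),fit(c7,P,.195,.0235),fit(c7,Pi,.195),fit(c7,Pi,.195,.0195))
Q=[(270+x/5-.4,330+y/5-.4) for x,y in [(250,103),(58,240),(447,240),(125,150),(378,150)]]
print(fit(c12,Q,.195),fit(c12,Q,.195,.0235))
E
```

```text
(array([ 0.5336039 , -0.32428485,  0.0234799 ]), np.float64(0.0006837734371089553)) (array([ 0.53363027, -0.32428442,  0.02      ]), np.float64(0.0006900503726965587)) (array([ 0.53331974, -0.32430144,  0.01913096]), np.float64(0.00047805324013858175)) (array([ 0.53381097, -0.3243026 ,  0.02      ]), np.float64(0.0006001861965246949))
(array([ 0.53604261, -0.32527786,  0.02540893]), np.float64(0.0009241487914542178)) (array([ 0.53367065, -0.32527083,  0.02      ]), np.float64(0.0018470541924183528))
```

Call:
{"method": "servo_tool", "body": {
  "motion": [
    [0, 0.042, 0, 0, 0, 0, 0],
    [0, 0.042, 0, 0, 0, 0, 0],
    [0, 0, 0.025, 0, 0, 0, 0],
    [0, 0, 0.016, 0, 0, 0, 0],
    [0, 0, 0, 0, 0, 0, 0]
  ]
}}

```text
clock: 15.65
position: [0.5331, -0.3201, 0.2057]
orientation: [-0.001, 0.707, 0.707, -0.0]
force: [0.3, 0.6, -0.8]
finger_gap: 0.0215
```

```bash
python3 - <<'E'
from h import *
p,R,s=tool();print(np.round(p,4),s["finger_gap"],np.round(s["force"],1))
_,b=snap("scene","s13");_,d=snap("side","d13")
cv2.imwrite("pics/c13.png",np.hstack([cv2.resize(b[250:370,90:210],(400,400)),cv2.resize(d[120:220,390:490],(400,400))]))
E
```

```text
[ 0.5331 -0.3201  0.2057] 0.021489185880563717 [ 0.3  0.6 -0.8]
```

View pics/c13.png

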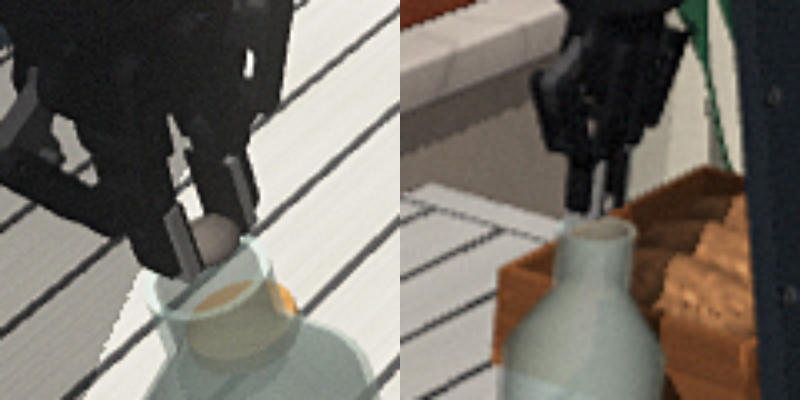

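Call:
{"method": "servo_tool", "body": {
  "motion": [
    [-0.0045, 0.0005, 0.002, 0, 0, 0, 0],
    [0, 0, 0.002, 0, 0, 0, 0],
    [0, 0, 0, 0, 0, 0, 0]
  ]
}}

```text
clock: 16.12
position: [0.534, -0.3265, 0.2029]
orientation: [0.0, 0.707, 0.707, -0.0]
force: [0.2, -0.4, -0.6]
finger_gap: 0.0213
```

Call:
{"method": "servo_tool", "body": {
  "motion": [
    [0.001, 0, 0, 0, 0, 0, 0],
    [0, 0, 0, 0, 0, 0, 0]
  ]
}}

```text
clock: 16.38
position: [0.5341, -0.3254, 0.2029]
orientation: [0.0, 0.707, 0.707, -0.0]
force: [0.0, 0.0, 0.7]
finger_gap: 0.0213
```

Within 1 mm of the mouth's centre, so I'll release.

Call:
{"method": "servo_tool", "body": {
  "motion": [
    [0, 0, 0, 0, 0, 0, 0.6],
    [0, 0, 0, 0, 0, 0, 0.6],
    [0, 0, -0.02, 0, 0, 0, 0.6],
    [0, 0, -0.03, 0, 0, 0, 0.6]
  ]
}}

```text
clock: 16.88
position: [0.5337, -0.3251, 0.2526]
orientation: [-0.001, 0.707, 0.707, -0.0]
force: [0.7, -0.6, 0.1]
finger_gap: 0.0515
```

```bash
python3 - <<'E'
from h import *
p,R,s=tool();print(np.round(p,4),s["finger_gap"],np.round(s["force"],1))
_,b=snap("scene","s14");_,d=snap("wrist","w14")
cv2.imwrite("pics/c14.png",np.hstack([cv2.resize(b[290:470,90:270],(400,400)),cv2.resize(d[200:440,200:440],(400,400))]))
E
```

```text
[ 0.5337 -0.3251  0.2526] 0.05147476370854391 [ 0.7 -0.6  0.1]
```

View pics/c14.png

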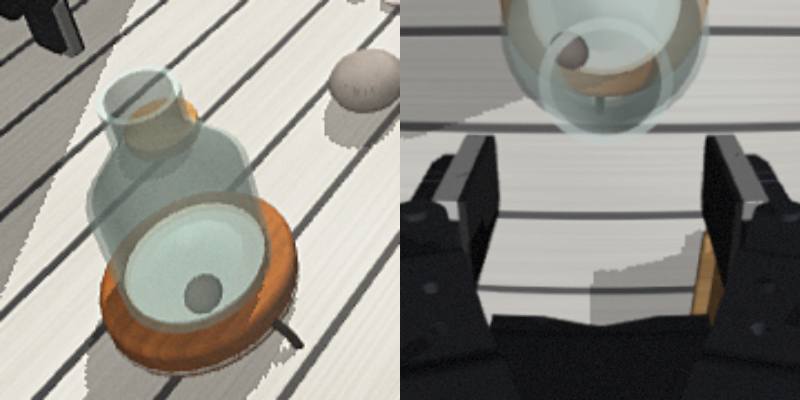

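```bash
python3 - <<'E'
from h import *
c,_=load("w14");print(plane(c,(323.8,248.9),.195,True))
c,_=load("s4")
for u,z in [((358,341),.07),((313,396),.07),((408,352),.07),((309,443),.01),((315,412),.01)]: print(u,np.round(plane(c,u,z),3))
E
```

```text
[ 0.53252952 -0.32389394  0.195     ]
(358, 341) [ 0.736 -0.114  0.07 ]
(313, 396) [ 0.72  -0.238  0.07 ]
(408, 352) [ 0.815 -0.099  0.07 ]
(309, 443) [ 0.73  -0.273  0.01 ]
(315, 412) [ 0.714 -0.225  0.01 ]
```

```bash
python3 - <<'E'
from h import *
im=load("s4")[1];cv2.imwrite("pics/c4.png",cv2.resize(im[260:460,280:440],None,fx=3,fy=3,interpolation=cv2.INTER_CUBIC))
E
```

```text
(no output)
```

View pics/c4.png

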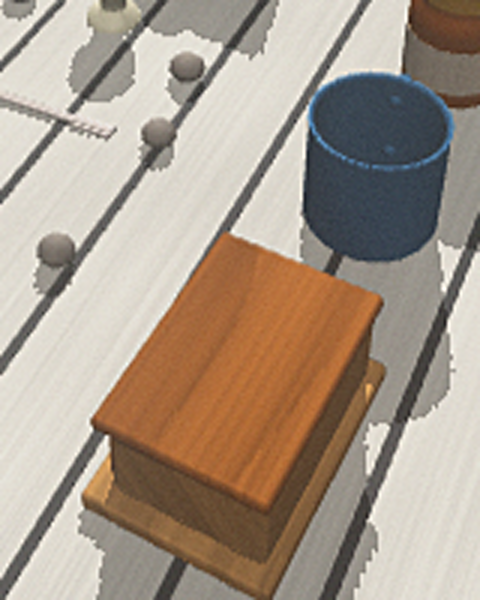

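Call:
{"method": "servo_tool", "body": {
  "motion": [
    [0.0425, 0.0173, 0, 0, 0, 0, 0.6],
    [0.0425, 0.0173, 0.02, 0, 0, 0, 0.6],
    [0.0425, 0.0173, 0.04, 0, 0, 0, 0.6],
    [0.0425, 0.0173, 0.045, 0, 0, 0, 0.6],
    [0.0425, 0.0173, 0.045, 0, 0, 0, 0.6],
    [0, 0, 0.01, 0, 0, 0, 0.6]
  ]
}}

```text
clock: 17.73
position: [0.6185, -0.1121, 0.0914]
orientation: [-0.002, 0.706, 0.708, -0.001]
force: [-0.1, -0.4, -0.9]
finger_gap: 0.0513
```

```bash
python3 peb.py w15
```

```text
tcp [ 0.6183 -0.1136  0.0917] R z [-0.002  1.     0.001]
[489.  38.] [ 38  44 839] world [ 0.4804 -0.0029] wid 0.028 tool [ 0.1108 -0.1373]
[611.  39.] [ 19  30 423] world [0.4572 0.1102] wid 0.023 tool [ 0.224  -0.1603]
[487. 153.] [  15  143 1193] world [ 0.5579 -0.0038] wid 0.011 tool [ 0.1098 -0.0598]
[617. 139.] [  48   60 1826] world [0.5364 0.116 ] wid 0.058 tool [ 0.2296 -0.0811]
[575. 238.] [ 21  31 485] world [0.615  0.0812] wid 0.022 tool [ 0.1947 -0.0026]
[321. 243.] [ 32  34 852] world [ 0.6184 -0.1115] wid 0.02 tool [0.002  0.0005]
[495. 255.] [ 25  30 585] world [0.6273 0.01  ] wid 0.02 tool [0.1235 0.0096]
```

View pics/w15.png

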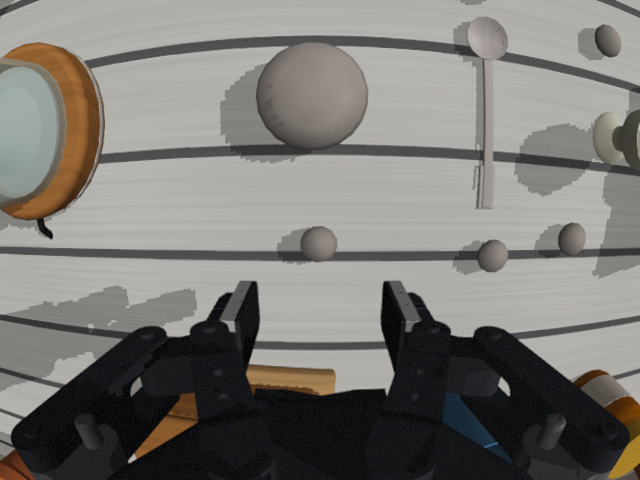

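Call:
{"method": "servo_tool", "body": {
  "motion": [
    [0.0005, 0.001, 0.035, 0, 0, 0, 0.6],
    [0, 0, 0.03, 0, 0, 0, 0.6],
    [0, 0, 0.016, 0, 0, 0, 0.6],
    [0, 0, 0.007, 0, 0, 0, 0.5],
    [0, 0, 0, 0, 0, 0, 0.5],
    [0, 0, 0, 0, 0, 0, 0.5]
  ]
}}

```text
clock: 18.52
position: [0.6215, -0.1151, 0.0084]
orientation: [0.001, 0.707, 0.707, 0.0]
force: [0.2, 0.2, -0.1]
finger_gap: 0.0431
```

Call:
{"method": "servo_tool", "body": {
  "motion": [
    [0.0015, -0.0015, 0.005, 0, 0, 0, 0.5],
    [0, 0, 0, 0, 0, 0, 0.5],
    [0, 0, 0, 0, 0, 0, 0],
    [0, 0, 0, 0, 0, 0, 0],
    [0, 0, 0, 0, 0, 0, 0],
    [0, 0, 0, 0, 0, 0, 0]
  ]
}}

```text
clock: 19.27
position: [0.6194, -0.1133, 0.0025]
orientation: [0.0, 0.707, 0.707, 0.0]
force: [-0.9, -0.0, 5.8]
finger_gap: 0.0209
```

Call:
{"method": "servo_tool", "body": {
  "motion": [
    [0, 0, -0.04, 0, 0, 0, 0],
    [-0.02, -0.008, -0.055, 0, 0, 0, 0],
    [-0.04, -0.016, -0.05, 0, 0, 0, 0],
    [-0.04, -0.016, -0.05, 0, 0, 0, 0],
    [-0.05, -0.02, -0.02, 0, 0, 0, 0],
    [-0.05, -0.02, 0, 0, 0, 0, 0],
    [-0.011, -0.006, 0, 0, 0, 0, 0],
    [0, 0, 0, 0, 0, 0, 0]
  ]
}}

```text
clock: 20.27
position: [0.5344, -0.3204, 0.2115]
orientation: [-0.0, 0.708, 0.706, -0.0]
force: [-0.8, 0.4, -0.5]
finger_gap: 0.0207
```

Call:
{"method": "servo_tool", "body": {
  "motion": [
    [-0.003, -0.001, 0.006, 0, 0, 0, 0],
    [0, 0, 0.002, 0, 0, 0, 0],
    [0, 0, 0, 0, 0, 0, 0]
  ]
}}

```text
clock: 20.65
position: [0.5341, -0.3221, 0.2036]
orientation: [-0.0, 0.707, 0.707, -0.0]
force: [-0.1, -0.6, 0.6]
finger_gap: 0.0206
```

Call:
{"method": "servo_tool", "body": {
  "motion": [
    [-0.002, -0.0005, 0.001, 0, 0, 0, 0],
    [0, 0, 0, 0, 0, 0, 0],
    [0, 0, 0, 0, 0, 0, 0]
  ]
}}

```text
clock: 21.02
position: [0.5333, -0.325, 0.2031]
orientation: [0.0, 0.707, 0.707, -0.0]
force: [0.2, -0.7, -0.3]
finger_gap: 0.0209
```

```bash
python3 - <<'E'
from h import *
_,b=snap("scene","s16");_,d=snap("wrist","w16")
cv2.imwrite("pics/c16.png",np.hstack([cv2.resize(b[250:370,90:210],(400,400)),cv2.resize(d[200:440,200:440],(400,400))]))
E
```

```text
(no output)
```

View pics/c16.png

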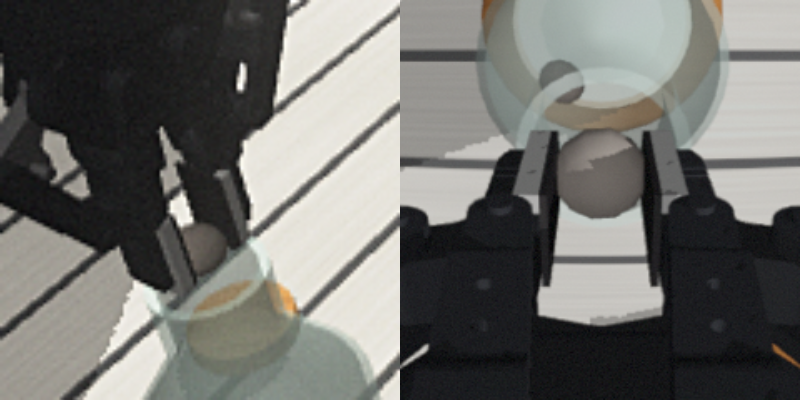

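Call:
{"method": "servo_tool", "body": {
  "motion": [
    [0, 0, 0, 0, 0, 0, 0.6],
    [0, 0, 0, 0, 0, 0, 0.6],
    [0, 0, -0.02, 0, 0, 0, 0.6],
    [0, 0, -0.03, 0, 0, 0, 0.6]
  ]
}}

```text
clock: 21.62
position: [0.5329, -0.3248, 0.2528]
orientation: [-0.001, 0.707, 0.707, -0.0]
force: [0.6, 0.1, -1.1]
finger_gap: 0.0513
```

Call:
{"method": "servo_tool", "body": {
  "motion": [
    [0.0475, 0.0136, 0, 0, 0, 0, 0.6],
    [0.0475, 0.0136, 0, 0, 0, 0, 0.6],
    [0.0475, 0.0136, 0.02, 0, 0, 0, 0.6],
    [0.0475, 0.0136, 0.03, 0, 0, 0, 0.6],
    [0.0475, 0.0136, 0.04, 0, 0, 0, 0.6],
    [0.0475, 0.0136, 0.04, 0, 0, 0, 0.6],
    [0.0475, 0.0136, 0.03, 0, 0, 0, 0.6],
    [0, 0, 0, 0, 0, 0, 0.6]
  ]
}}

```text
clock: 22.62
position: [0.6273, 0.0091, 0.0915]
orientation: [-0.002, 0.706, 0.708, -0.001]
force: [0.3, -1.0, 0.4]
finger_gap: 0.0514
```

```bash
python3 peb.py w17; python3 - <<'E'
from h import *
_,b=snap("scene","s17");d=cv2.imread("pics/w17.png")
cv2.imwrite("pics/c17.png",np.hstack([cv2.resize(b[270:470,90:290],(400,400)),cv2.resize(d[100:480,130:510],(400,400))]))
E
```

```text
tcp [0.6277 0.0073 0.093 ] R z [-0.002  1.    -0.   ]
[310.  12.] [ 40  35 638] world [0.4818 0.0021] wid 0.024 tool [-0.0049 -0.1457]
[477.   4.] [ 24  10 182] world [0.4659 0.1104] wid 0.018 tool [ 0.1034 -0.1614]
[476. 108.] [  56   65 2165] world [0.5381 0.1082] wid 0.041 tool [ 0.101  -0.0892]
[305. 163.] [ 13  60 583] world [ 5.768e-01 -2.000e-04] wid 0.008 tool [-0.0074 -0.0507]
[428. 225.] [ 35  37 955] world [0.615  0.0786] wid 0.024 tool [ 0.0713 -0.0124]
[319. 243.] [ 34  34 935] world [0.6275 0.0081] wid 0.022 tool [ 0.0008 -0.    ]
```

View pics/c17.png

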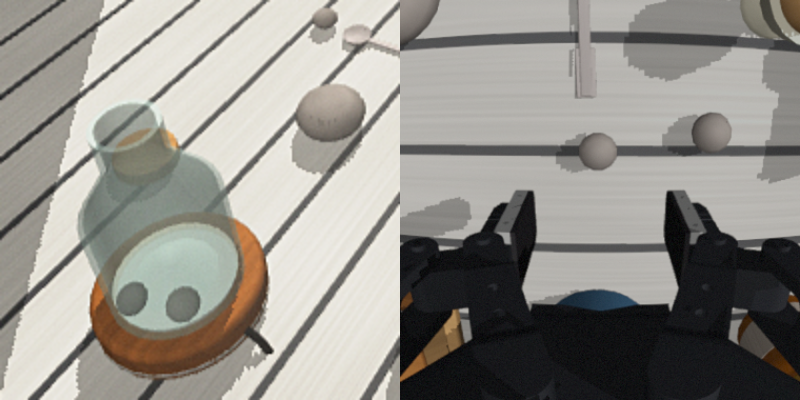

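Call:
{"method": "servo_tool", "body": {
  "motion": [
    [0.0005, 0, 0.035, 0, 0, 0, 0.6],
    [0, 0, 0.03, 0, 0, 0, 0.6],
    [0, 0, 0.016, 0, 0, 0, 0.6],
    [0, 0, 0.009, 0, 0, 0, 0.5],
    [0, 0, 0.002, 0, 0, 0, 0.5],
    [0, 0, 0, 0, 0, 0, 0.5]
  ]
}}

```text
clock: 23.48
position: [0.6289, 0.0062, 0.0032]
orientation: [0.0, 0.707, 0.707, 0.0]
force: [0.8, -0.7, 1.7]
finger_gap: 0.0426
```

Call:
{"method": "servo_tool", "body": {
  "motion": [
    [0.0015, -0.001, 0, 0, 0, 0, 0.5],
    [0, 0, 0, 0, 0, 0, 0],
    [0, 0, 0, 0, 0, 0, 0],
    [0, 0, 0, 0, 0, 0, 0],
    [0, 0, 0, 0, 0, 0, 0]
  ]
}}

```text
clock: 24.1
position: [0.6276, 0.0079, 0.003]
orientation: [0.0, 0.707, 0.707, 0.0]
force: [-1.4, 0.5, 6.0]
finger_gap: 0.0205
```

Call:
{"method": "servo_tool", "body": {
  "motion": [
    [0, 0, -0.045, 0, 0, 0, 0],
    [-0.0475, -0.0134, -0.04, 0, 0, 0, 0],
    [-0.0475, -0.0134, -0.05, 0, 0, 0, 0],
    [-0.0475, -0.0134, -0.05, 0, 0, 0, 0],
    [-0.0475, -0.0134, -0.025, 0, 0, 0, 0],
    [-0.0475, -0.0134, 0, 0, 0, 0, 0],
    [-0.0475, -0.0134, 0, 0, 0, 0, 0],
    [-0.0475, -0.0134, 0, 0, 0, 0, 0]
  ]
}}

```text
clock: 25.1
position: [0.5359, -0.3148, 0.2008]
orientation: [0.0, 0.707, 0.707, -0.0]
force: [1.0, -0.1, -0.3]
finger_gap: 0.0207
```

Call:
{"method": "servo_tool", "body": {
  "motion": [
    [0, 0, 0.005, 0, 0, 0, 0],
    [0, 0, 0, 0, 0, 0, 0],
    [0, 0, 0, 0, 0, 0, 0]
  ]
}}

```text
clock: 25.48
position: [0.5367, -0.3125, 0.1956]
orientation: [-0.0, 0.707, 0.707, -0.0]
force: [-0.1, -1.2, 0.4]
finger_gap: 0.0205
```

Call:
{"method": "servo_tool", "body": {
  "motion": [
    [0, 0, -0.01, 0, 0, 0, 0],
    [-0.0115, -0.0032, 0, 0, 0, 0, 0],
    [0, 0, 0, 0, 0, 0, 0],
    [0, 0, 0.002, 0, 0, 0, 0],
    [0, 0, 0, 0, 0, 0, 0]
  ]
}}

```text
clock: 26.1
position: [0.5331, -0.3247, 0.2033]
orientation: [-0.0, 0.707, 0.707, -0.0]
force: [-0.6, -0.3, 0.5]
finger_gap: 0.0207
```

```bash
python3 - <<'E'
from h import *
_,b=snap("scene","s18");_,d=snap("wrist","w18")
cv2.imwrite("pics/c18.png",np.hstack([cv2.resize(b[250:370,90:210],(400,400)),cv2.resize(d[200:440,200:440],(400,400))]))
print(tool()[0],tool()[2]["finger_gap"])
E
```

```text
[ 0.53317217 -0.32472615  0.20347701] 0.020412613968822577
```

View pics/c18.png

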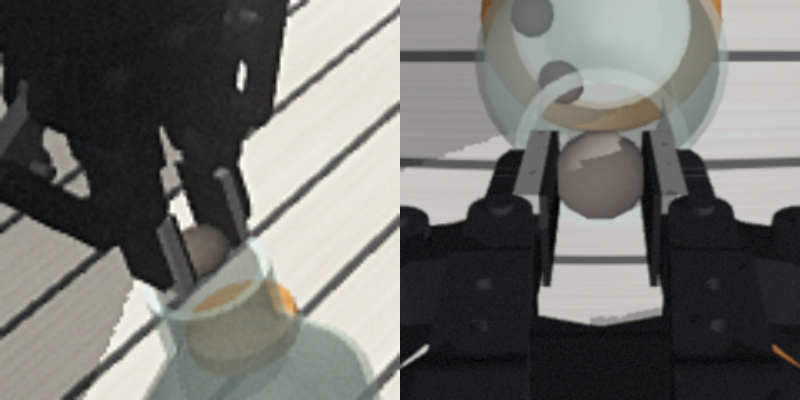

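Call:
{"method": "servo_tool", "body": {
  "motion": [
    [0, 0, 0, 0, 0, 0, 0.6],
    [0, 0, 0, 0, 0, 0, 0.6],
    [0, 0, -0.02, 0, 0, 0, 0.6],
    [0, 0, -0.03, 0, 0, 0, 0.6],
    [0.045, 0.009, 0, 0, 0, 0, 0.6],
    [0.045, 0.009, 0, 0, 0, 0, 0.6],
    [0.045, 0.009, 0.01, 0, 0, 0, 0.6],
    [0.045, 0.009, 0.02, 0, 0, 0, 0.6]
  ]
}}

```text
clock: 27.2
position: [0.5701, -0.1437, 0.2242]
orientation: [0.001, 0.707, 0.707, 0.001]
force: [0.8, -0.5, -0.5]
finger_gap: 0.0513
```

Call:
{"method": "servo_tool", "body": {
  "motion": [
    [0.045, 0.009, 0.02, 0, 0, 0, 0.6],
    [0.045, 0.009, 0.02, 0, 0, 0, 0.6],
    [0.045, 0.009, 0.02, 0, 0, 0, 0.6],
    [0.045, 0.009, 0.03, 0, 0, 0, 0.6],
    [0.045, 0.01, 0.03, 0, 0, 0, 0.6],
    [0, 0, 0, 0, 0, 0, 0.6]
  ]
}}

```text
clock: 27.95
position: [0.6144, 0.083, 0.101]
orientation: [-0.001, 0.706, 0.708, -0.001]
force: [-0.8, -0.5, -0.3]
finger_gap: 0.0514
```

```bash
python3 peb.py w19; python3 - <<'E'
from h import *
_,b=snap("scene","s19");d=cv2.imread("pics/w19.png")
cv2.imwrite("pics/c19.png",np.hstack([cv2.resize(b[270:470,90:290],(400,400)),cv2.resize(d[100:480,130:510],(400,400))]))
E
```

```text
tcp [0.6149 0.0814 0.1024] R z [-0.002  1.    -0.   ]
[360.   8.] [ 38  20 628] world [0.4622 0.1076] wid 0.024 tool [ 0.0265 -0.1525]
[196.  36.] [ 35  39 662] world [0.4778 0.0019] wid 0.025 tool [-0.0792 -0.1371]
[ 50. 124.] [  67   84 4386] world [ 0.5251 -0.1228] wid 0.074 tool [-0.204  -0.0899]
[349. 127.] [ 34  54 602] world [0.5412 0.1007] wid 0.021 tool [ 0.0195 -0.0735]
[195. 183.] [ 12  63 301] world [0.5762 0.    ] wid 0.009 tool [-0.0813 -0.0386]
[312. 240.] [  37   36 1042] world [0.6155 0.0774] wid 0.025 tool [-0.0039  0.0007]
```

View pics/c19.png

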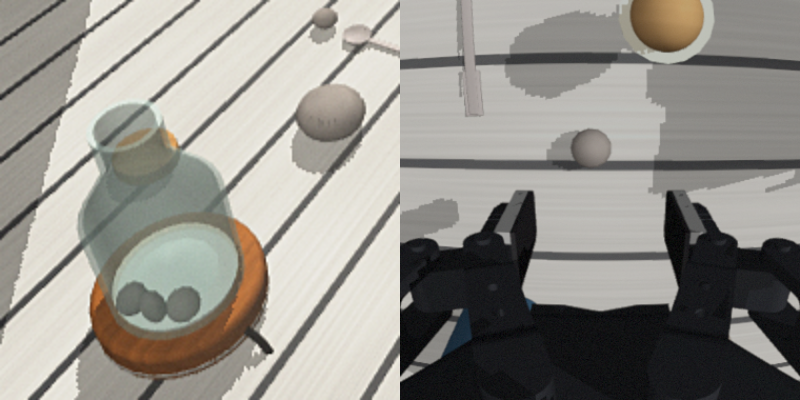

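Call:
{"method": "servo_tool", "body": {
  "motion": [
    [-0.0035, 0.0005, 0.04, 0, 0, 0, 0.6],
    [0, 0, 0.033, 0, 0, 0, 0.6],
    [0, 0, 0.016, 0, 0, 0, 0.6],
    [0, 0, 0.009, 0, 0, 0, 0.5],
    [0, 0, 0.002, 0, 0, 0, 0.5],
    [0, 0, 0, 0, 0, 0, 0.5]
  ]
}}

```text
clock: 28.8
position: [0.6167, 0.0765, 0.0045]
orientation: [0.0, 0.707, 0.707, 0.0]
force: [0.1, -0.6, 0.5]
finger_gap: 0.0428
```

Call:
{"method": "servo_tool", "body": {
  "motion": [
    [0.001, -0.0005, 0.0015, 0, 0, 0, 0.5],
    [0, 0, 0, 0, 0, 0, 0],
    [0, 0, 0, 0, 0, 0, 0],
    [0, 0, 0, 0, 0, 0, 0],
    [0, 0, 0, 0, 0, 0, 0]
  ]
}}

```text
clock: 29.42
position: [0.6158, 0.0777, 0.0027]
orientation: [0.0, 0.707, 0.707, 0.0]
force: [-0.6, 0.8, 6.1]
finger_gap: 0.0225
```

Call:
{"method": "servo_tool", "body": {
  "motion": [
    [0, 0, -0.045, 0, 0, 0, 0],
    [-0.0447, -0.0092, -0.045, 0, 0, 0, 0],
    [-0.0447, -0.0092, -0.045, 0, 0, 0, 0],
    [-0.0447, -0.0092, -0.045, 0, 0, 0, 0],
    [-0.0447, -0.0092, -0.035, 0, 0, 0, 0],
    [-0.0447, -0.0092, 0, 0, 0, 0, 0],
    [-0.0447, -0.0092, 0, 0, 0, 0, 0]
  ]
}}

```text
clock: 30.3
position: [0.5606, -0.1888, 0.2144]
orientation: [0.001, 0.707, 0.707, 0.0]
force: [0.8, -0.4, -0.0]
finger_gap: 0.0224
```

Call:
{"method": "servo_tool", "body": {
  "motion": [
    [-0.0447, -0.0092, 0, 0, 0, 0, 0],
    [-0.0447, -0.0092, 0, 0, 0, 0, 0],
    [-0.0447, -0.0092, 0, 0, 0, 0, 0],
    [0, 0, 0, 0, 0, 0, 0]
  ]
}}

```text
clock: 30.8
position: [0.5321, -0.3241, 0.2133]
orientation: [-0.0, 0.709, 0.705, -0.0]
force: [0.3, 0.6, -1.3]
finger_gap: 0.0225
```

Call:
{"method": "servo_tool", "body": {
  "motion": [
    [0, 0.001, 0.007, 0, 0, 0, 0],
    [0, 0, 0.003, 0, 0, 0, 0],
    [0, 0, 0, 0, 0, 0, 0]
  ]
}}

```text
clock: 31.18
position: [0.5343, -0.3202, 0.2034]
orientation: [-0.0, 0.707, 0.707, -0.0]
force: [-0.6, 1.0, 0.5]
finger_gap: 0.0228
```

Call:
{"method": "servo_tool", "body": {
  "motion": [
    [-0.0035, -0.0005, 0, 0, 0, 0, 0],
    [0, 0, 0, 0, 0, 0, 0],
    [0, 0, 0, 0, 0, 0, 0]
  ]
}}

```text
clock: 31.55
position: [0.5337, -0.3249, 0.204]
orientation: [0.0, 0.707, 0.707, -0.0]
force: [0.3, -0.1, -0.7]
finger_gap: 0.0225
```

```bash
python3 - <<'E'
from h import *
_,b=snap("scene","s20");_,d=snap("wrist","w20")
cv2.imwrite("pics/c20.png",np.hstack([cv2.resize(b[250:370,90:210],(400,400)),cv2.resize(d[200:440,200:440],(400,400))]))
print(tool()[0],tool()[2]["finger_gap"])
E
```

```text
[ 0.53364808 -0.32484912  0.20391594] 0.022059862638633996
```

View pics/c20.png

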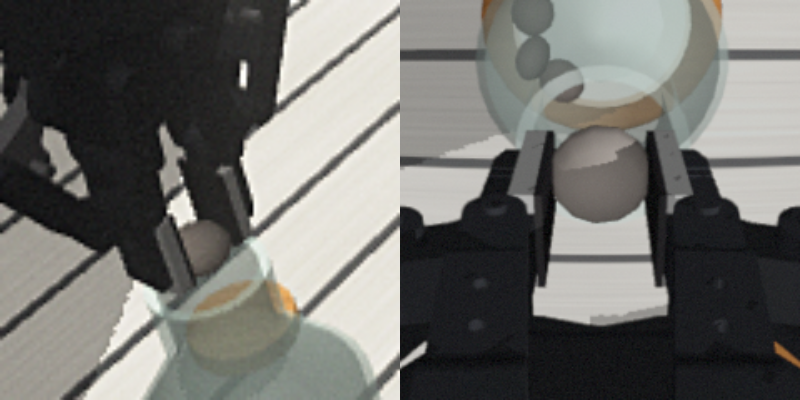

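Call:
{"method": "servo_tool", "body": {
  "motion": [
    [0, 0, 0, 0, 0, 0, 0.6],
    [0, 0, 0, 0, 0, 0, 0.6],
    [0, 0, -0.02, 0, 0, 0, 0.6],
    [0, 0, -0.03, 0, 0, 0, 0.6],
    [0.045, -0.0075, 0, 0, 0, 0, 0.6],
    [0.045, -0.0075, 0, 0, 0, 0, 0.6],
    [0.045, -0.0075, 0, 0, 0, 0, 0.6],
    [0.045, -0.0075, 0, 0, 0, 0, 0.6]
  ]
}}

```text
clock: 32.65
position: [0.5034, -0.1435, 0.2539]
orientation: [0.0, 0.707, 0.707, 0.0]
force: [1.1, 0.2, 0.4]
finger_gap: 0.0513
```

Call:
{"method": "servo_tool", "body": {
  "motion": [
    [0.045, -0.0075, 0, 0, 0, 0, 0.6],
    [0.045, -0.0075, 0.02, 0, 0, 0, 0.6],
    [0.045, -0.0075, 0.03, 0, 0, 0, 0.6],
    [0.045, -0.0075, 0.03, 0, 0, 0, 0.6],
    [0.045, -0.0075, 0.04, 0, 0, 0, 0.6],
    [0.028, -0.0065, 0.03, 0, 0, 0, 0.6],
    [0, 0, 0, 0, 0, 0, 0.6]
  ]
}}

```text
clock: 33.52
position: [0.458, 0.1094, 0.102]
orientation: [-0.001, 0.706, 0.708, -0.002]
force: [0.6, 0.1, -0.4]
finger_gap: 0.0514
```

```bash
python3 peb.py w21; python3 - <<'E'
from h import *
_,b=snap("scene","s21");d=cv2.imread("pics/w21.png")
cv2.imwrite("pics/c21.png",np.hstack([cv2.resize(b[270:470,90:290],(400,400)),cv2.resize(d[100:480,130:510],(400,400))]))
E
```

```text
tcp [0.4593 0.1087 0.1033] R z [-0.001  1.    -0.001]
[162. 207.] [  37   38 1095] world [ 0.4361 -0.    ] wid 0.029 tool [-0.1086 -0.0232]
[316. 240.] [  39   37 1117] world [0.4593 0.1068] wid 0.026 tool [-0.0019  0.0002]
[170. 262.] [ 32  37 502] world [0.4759 0.0014] wid 0.026 tool [-0.1072  0.0167]
[ 51. 314.] [  50   69 2430] world [ 0.5292 -0.1296] wid 0.067 tool [-0.2383  0.0697]
[322. 337.] [ 65  45 985] world [0.5335 0.1109] wid 0.048 tool [0.0022 0.0744]
[299. 380.] [ 15  30 216] world [0.5741 0.0931] wid 0.012 tool [-0.0157  0.115 ]
```

View pics/c21.png

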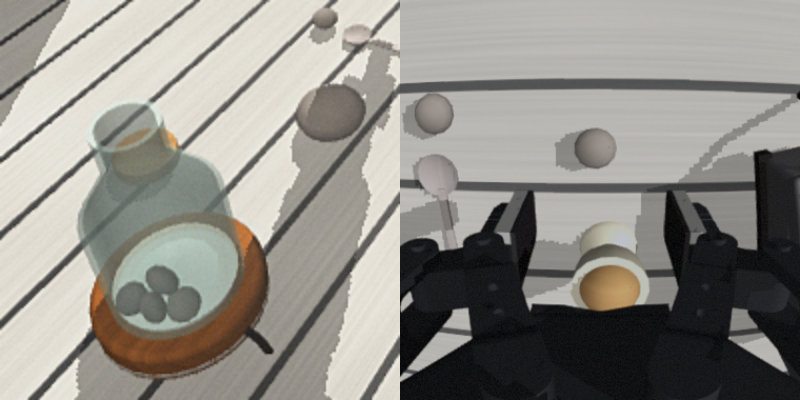

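Call:
{"method": "servo_tool", "body": {
  "motion": [
    [-0.0015, 0, 0.04, 0, 0, 0, 0.6],
    [0, 0, 0.033, 0, 0, 0, 0.6],
    [0, 0, 0.016, 0, 0, 0, 0.6],
    [0, 0, 0.01, 0, 0, 0, 0.5],
    [0, 0, 0.002, 0, 0, 0, 0.5],
    [0, 0, 0, 0, 0, 0, 0.5]
  ]
}}

```text
clock: 34.38
position: [0.4606, 0.1066, 0.0035]
orientation: [0.0, 0.708, 0.707, 0.0]
force: [-0.4, -0.7, -0.4]
finger_gap: 0.0427
```

Call:
{"method": "servo_tool", "body": {
  "motion": [
    [0.0, -0.0005, 0.0005, 0, 0, 0, 0.5],
    [0, 0, 0, 0, 0, 0, 0],
    [0, 0, 0, 0, 0, 0, 0],
    [0, 0, 0, 0, 0, 0, 0],
    [0, 0, 0, 0, 0, 0, 0]
  ]
}}

```text
clock: 35.0
position: [0.4597, 0.1068, 0.0028]
orientation: [0.0, 0.707, 0.707, 0.0]
force: [-0.7, -1.0, 5.1]
finger_gap: 0.0236
```

Call:
{"method": "servo_tool", "body": {
  "motion": [
    [0, 0, -0.045, 0, 0, 0, 0],
    [-0.0, 0.0, -0.055, 0, 0, 0, 0],
    [-0.0431, 0.0073, -0.055, 0, 0, 0, 0],
    [-0.0431, 0.0073, -0.055, 0, 0, 0, 0],
    [-0.0431, 0.0073, 0, 0, 0, 0, 0],
    [-0.0431, 0.0073, 0, 0, 0, 0, 0],
    [-0.0431, 0.0073, 0, 0, 0, 0, 0],
    [-0.0431, 0.0073, 0, 0, 0, 0, 0]
  ]
}}

```text
clock: 36.0
position: [0.5015, -0.1438, 0.2004]
orientation: [0.0, 0.707, 0.707, 0.0]
force: [-0.4, 0.7, -1.1]
finger_gap: 0.0238
```

Call:
{"method": "servo_tool", "body": {
  "motion": [
    [-0.0431, 0.0073, 0, 0, 0, 0, 0],
    [-0.0431, 0.0073, 0, 0, 0, 0, 0],
    [-0.0431, 0.0073, 0, 0, 0, 0, 0],
    [-0.0431, 0.0073, 0, 0, 0, 0, 0],
    [0, 0, 0, 0, 0, 0, 0],
    [0, 0, 0, 0, 0, 0, 0]
  ]
}}

```text
clock: 36.75
position: [0.5302, -0.3145, 0.1999]
orientation: [-0.0, 0.708, 0.707, -0.0]
force: [0.2, -0.2, 0.5]
finger_gap: 0.0236
```

Call:
{"method": "servo_tool", "body": {
  "motion": [
    [0, 0, -0.005, 0, 0, 0, 0],
    [-0.01, 0.003, 0, 0, 0, 0, 0],
    [0, 0, 0, 0, 0, 0, 0],
    [0, 0, 0, 0, 0, 0, 0]
  ]
}}

```text
clock: 37.25
position: [0.5335, -0.3247, 0.2051]
orientation: [-0.0, 0.707, 0.707, -0.0]
force: [-0.4, -0.4, 0.4]
finger_gap: 0.0234
```

```bash
python3 - <<'E'
from h import *
_,b=snap("scene","s22");_,d=snap("wrist","w22")
cv2.imwrite("pics/c22.png",np.hstack([cv2.resize(b[250:370,90:210],(400,400)),cv2.resize(d[200:440,200:440],(400,400))]))
print(tool()[0],tool()[2]["finger_gap"])
E
```

```text
[ 0.53342453 -0.32466094  0.20506905] 0.02347061665484681
```

View pics/c22.png

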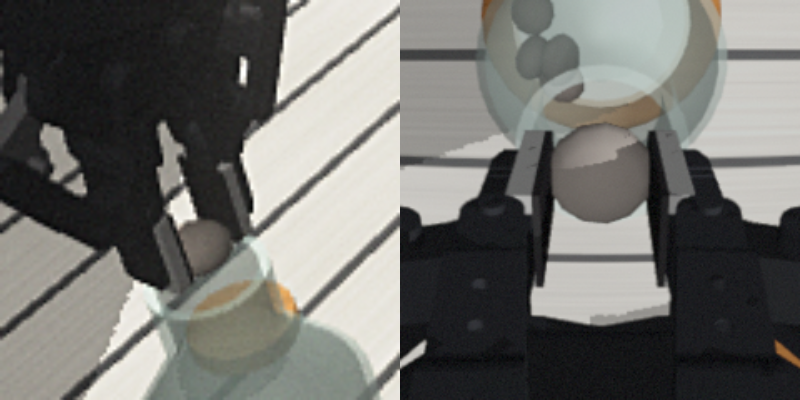

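Now I'll lower 2 mm, release, and go to B (.436, .001).

Call:
{"method": "servo_tool", "body": {
  "motion": [
    [0, 0, 0.002, 0, 0, 0, 0],
    [0, 0, 0, 0, 0, 0, 0.6],
    [0, 0, 0, 0, 0, 0, 0.6],
    [0, 0, -0.02, 0, 0, 0, 0.6],
    [0, 0, -0.03, 0, 0, 0, 0.6],
    [0.046, -0.014, 0, 0, 0, 0, 0.6],
    [0.046, -0.014, 0, 0, 0, 0, 0.6],
    [0.046, -0.014, 0, 0, 0, 0, 0.6]
  ]
}}

```text
clock: 38.35
position: [0.4911, -0.1856, 0.2533]
orientation: [0.0, 0.708, 0.707, 0.0]
force: [0.5, 0.9, 0.4]
finger_gap: 0.051
```

Call:
{"method": "servo_tool", "body": {
  "motion": [
    [0.047, -0.014, 0.03, 0, 0, 0, 0.6],
    [0.047, -0.014, 0.04, 0, 0, 0, 0.6],
    [0.047, -0.014, 0.04, 0, 0, 0, 0.6],
    [0.047, -0.013, 0.04, 0, 0, 0, 0.6],
    [0, 0, 0, 0, 0, 0, 0.6]
  ]
}}

```text
clock: 38.98
position: [0.434, 0.002, 0.1022]
orientation: [-0.002, 0.706, 0.708, -0.002]
force: [0.8, -1.5, 0.5]
finger_gap: 0.0511
```

```bash
python3 peb.py w23; python3 - <<'E'
from h import *
_,b=snap("scene","s23");d=cv2.imread("pics/w23.png")
cv2.imwrite("pics/c23.png",np.hstack([cv2.resize(b[270:470,90:290],(400,400)),cv2.resize(d[100:480,130:510],(400,400))]))
E
```

```text
tcp [0.4361 0.0008 0.1038] R z [-0.002  1.    -0.   ]
[319. 242.] [  40   38 1189] world [0.436  0.0011] wid 0.027 tool [0.0003 0.0002]
[314. 322.] [  42  113 1555] world [ 0.4963 -0.0022] wid 0.03 tool [-0.0032  0.0604]
[177. 330.] [ 25  15 263] world [ 0.5082 -0.1078] wid 0.022 tool [-0.1088  0.0721]
[454. 404.] [ 14  22 182] world [0.5841 0.1188] wid 0.014 tool [0.1177 0.1485]
```

View pics/c23.png

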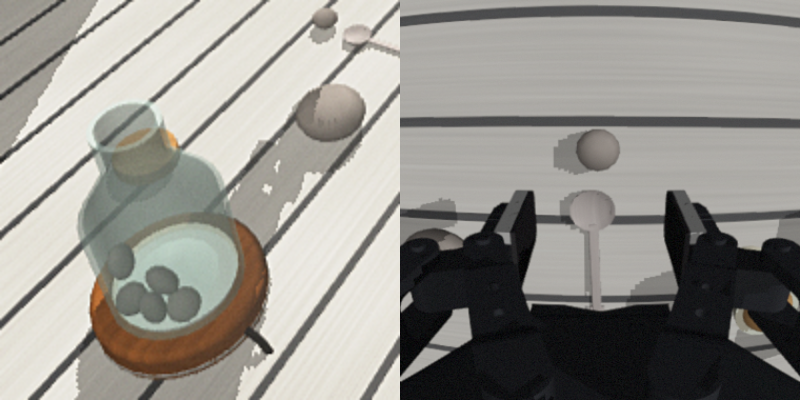

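Call:
{"method": "servo_tool", "body": {
  "motion": [
    [0.0005, -0.001, 0.04, 0, 0, 0, 0.6],
    [0, 0, 0.033, 0, 0, 0, 0.6],
    [0, 0, 0.016, 0, 0, 0, 0.6],
    [0, 0, 0.01, 0, 0, 0, 0.5],
    [0, 0, 0.002, 0, 0, 0, 0.5],
    [0, 0, 0, 0, 0, 0, 0.5]
  ]
}}

```text
clock: 39.83
position: [0.437, -0.0002, 0.0041]
orientation: [0.0, 0.708, 0.707, 0.0]
force: [-0.3, -0.1, -0.7]
finger_gap: 0.0424
```

Call:
{"method": "servo_tool", "body": {
  "motion": [
    [0.001, -0.001, 0.001, 0, 0, 0, 0.5],
    [0, 0, 0, 0, 0, 0, 0],
    [0, 0, 0, 0, 0, 0, 0],
    [0, 0, 0, 0, 0, 0, 0],
    [0, 0, 0, 0, 0, 0, 0]
  ]
}}

```text
clock: 40.45
position: [0.4355, 0.0012, 0.003]
orientation: [0.0, 0.707, 0.707, 0.0]
force: [-1.7, -0.3, 5.9]
finger_gap: 0.0248
```

Call:
{"method": "servo_tool", "body": {
  "motion": [
    [0, 0, -0.045, 0, 0, 0, 0],
    [0.0, 0.0, -0.055, 0, 0, 0, 0],
    [-0.045, 0.0135, -0.055, 0, 0, 0, 0],
    [-0.045, 0.0135, -0.055, 0, 0, 0, 0],
    [-0.045, 0.0135, 0, 0, 0, 0, 0],
    [-0.045, 0.0135, 0, 0, 0, 0, 0],
    [-0.045, 0.0135, 0, 0, 0, 0, 0],
    [-0.045, 0.0135, 0, 0, 0, 0, 0]
  ]
}}

```text
clock: 41.45
position: [0.5126, -0.2581, 0.1978]
orientation: [0.0, 0.707, 0.707, 0.0]
force: [1.8, -0.2, 0.3]
finger_gap: 0.0242
```

Call:
{"method": "servo_tool", "body": {
  "motion": [
    [-0.045, 0.0135, 0, 0, 0, 0, 0],
    [0, 0, 0, 0, 0, 0, 0],
    [0, 0, 0, 0, 0, 0, 0]
  ]
}}

```text
clock: 41.82
position: [0.5263, -0.3029, 0.1981]
orientation: [0.001, 0.708, 0.706, -0.0]
force: [-0.1, -1.9, 3.8]
finger_gap: 0.0246
```

Call:
{"method": "servo_tool", "body": {
  "motion": [
    [0, 0, -0.012, 0, 0, 0, 0],
    [-0.021, 0.007, 0, 0, 0, 0, 0],
    [0, 0, 0, 0, 0, 0, 0],
    [0, 0, 0, 0, 0, 0, 0]
  ]
}}

```text
clock: 42.32
position: [0.5325, -0.3219, 0.2097]
orientation: [-0.0, 0.707, 0.707, 0.0]
force: [0.3, -0.2, -0.5]
finger_gap: 0.0245
```

```bash
python3 - <<'E'
from h import *
_,b=snap("scene","s24");_,d=snap("wrist","w24")
cv2.imwrite("pics/c24.png",np.hstack([cv2.resize(b[250:370,90:210],(400,400)),cv2.resize(d[200:440,200:440],(400,400))]))
print(tool()[0],tool()[2]["finger_gap"])
E
```

```text
[ 0.53252177 -0.32186844  0.20967869] 0.024319974194291674
```

View pics/c24.png

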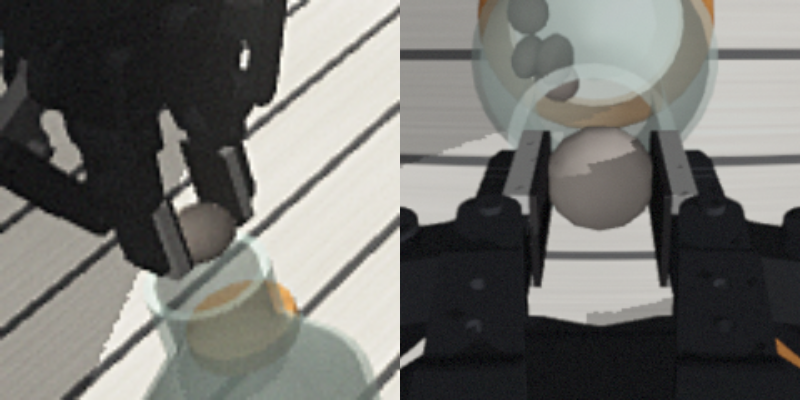

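Call:
{"method": "servo_tool", "body": {
  "motion": [
    [-0.0025, 0.001, 0.004, 0, 0, 0, 0],
    [0, 0, 0.002, 0, 0, 0, 0],
    [0, 0, 0, 0, 0, 0, 0],
    [0, 0, 0, 0, 0, 0, 0]
  ]
}}

```text
clock: 42.92
position: [0.5338, -0.3252, 0.2036]
orientation: [0.0, 0.707, 0.707, -0.0]
force: [-0.6, -0.8, -1.1]
finger_gap: 0.0243
```

Call:
{"method": "servo_tool", "body": {
  "motion": [
    [0, 0, 0, 0, 0, 0, 0.6],
    [0, 0, 0, 0, 0, 0, 0.6],
    [0, 0, -0.02, 0, 0, 0, 0.6],
    [0, 0, -0.03, 0, 0, 0, 0.6],
    [0.023, -0.034, 0, 0, 0, 0, 0.6],
    [0.023, -0.034, 0, 0, 0, 0, 1],
    [0.023, -0.034, 0.02, 0, 0, 0, 1],
    [0.023, -0.034, 0.04, 0, 0, 0, 1]
  ]
}}

```text
clock: 43.92
position: [0.3978, -0.233, 0.1942]
orientation: [0.002, 0.707, 0.707, 0.0]
force: [1.0, -1.4, -0.5]
finger_gap: 0.0855
```

Call:
{"method": "servo_tool", "body": {
  "motion": [
    [0, 0, 0.04, 0, 0, 0, 1],
    [0, 0, 0.03, 0, 0, 0, 1],
    [0, 0, 0, 0, 0, 0, 1]
  ]
}}

```text
clock: 44.3
position: [0.3966, -0.2324, 0.1224]
orientation: [-0.002, 0.707, 0.707, -0.0]
force: [-0.5, 0.2, 0.7]
finger_gap: 0.0855
```

```bash
cat > cov.py <<'E'
import sys
from h import *
c,im=snap("wrist",sys.argv[1]);z=float(sys.argv[2]);p,R,s=tool()
h=cv2.cvtColor(im,cv2.COLOR_BGR2HSV)
m=((h[...,0]>8)&(h[...,0]<25)&(h[...,1]>90)&(h[...,2]>80)).astype(np.uint8)*255
yy,xx=np.mgrid[:480,:640];m[np.hypot(xx-320,yy-260)>115]=0
m=cv2.morphologyEx(m,cv2.MORPH_OPEN,np.ones((5,5)))
k=max(cv2.findContours(m,0,2)[0],key=cv2.contourArea);print(cv2.boundingRect(k))
q=np.array([plane(c,u[0]+0.0,z,True)[:2] for u in k]);x,y=q.T
s=np.linalg.lstsq(np.c_[2*x,2*y,np.ones(len(x))],x*x+y*y,rcond=None)[0];print("cover",s[:2],"r",np.sqrt(s[2]+s[0]**2+s[1]**2),"tcp",np.round(p,4))
print("tool shift",R.T@(np.r_[s[:2],z]-p))
E
python3 cov.py w25 .014; python3 - <<'E'
from h import *
_,b=snap("scene","s25");d=cv2.imread("pics/w25.png")
cv2.imwrite("pics/c25.png",np.hstack([cv2.resize(b[230:470,90:410],(533,400)),cv2.resize(d[100:480,130:510],(267,400))]))
E
```

```text
(281, 199, 80, 79)
cover [ 0.40169295 -0.23161922] r 0.028316219716488632 tcp [ 0.3976 -0.2329  0.1237]
tool shift [0.00121625 0.00424128 0.10965036]
```

View pics/c25.png

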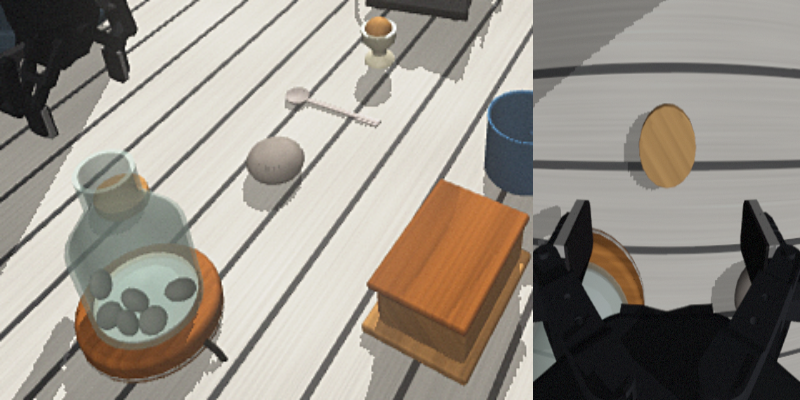

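Call:
{"method": "servo_tool", "body": {
  "motion": [
    [0.001, 0.004, 0.04, 0, 0, 0, 1],
    [0, 0, 0.04, 0, 0, 0, 1],
    [0, 0, 0.025, 0, 0, 0, 1],
    [0, 0, 0.012, 0, 0, 0, 1],
    [0, 0, 0.002, 0, 0, 0, 1],
    [0, 0, 0, 0, 0, 0, 1]
  ]
}}

```text
clock: 45.15
position: [0.4027, -0.2326, 0.0056]
orientation: [0.001, 0.707, 0.707, 0.0]
force: [-0.2, -0.5, -0.1]
finger_gap: 0.085
```

```bash
python3 cov.py w26 .014
```

```text
(253, 232, 140, 133)
cover [ 0.40125855 -0.23143411] r 0.028587390364803823 tcp [ 0.4027 -0.2326  0.0056]
tool shift [ 0.0011327  -0.00140368 -0.00840392]
```

Call:
{"method": "servo_tool", "body": {
  "motion": [
    [0.001, -0.0015, 0.003, 0, 0, 0, 1],
    [0, 0, 0, 0, 0, 0, 0.5],
    [0, 0, 0, 0, 0, 0, 0.5],
    [0, 0, 0, 0, 0, 0, 0.5],
    [0, 0, 0, 0, 0, 0, 0.5],
    [0, 0, 0, 0, 0, 0, 0.5]
  ],
  "grip_force": 50
}}

```text
clock: 45.95
position: [0.4004, -0.2311, 0.0023]
orientation: [0.0, 0.707, 0.707, 0.0]
force: [-2.7, 2.2, 10.7]
finger_gap: 0.056
```

```bash
python3 cov.py w27 .014
```

```text
(250, 240, 140, 133)
cover [ 0.40102957 -0.23105542] r 0.028737628917156012 tcp [ 0.4004 -0.2311  0.0023]
tool shift [ 2.79793983e-05  6.58117840e-04 -1.17109537e-02]
```

Call:
{"method": "servo_tool", "body": {
  "motion": [
    [0, 0, -0.02, 0, 0, 0, 0.5],
    [0, 0, -0.05, 0, 0, 0, 0.5],
    [0, 0, -0.06, 0, 0, 0, 0.5],
    [0, 0, -0.06, 0, 0, 0, 0.5],
    [0, 0, -0.05, 0, 0, 0, 0.5],
    [0, 0, -0.01, 0, 0, 0, 0.5],
    [0, 0, 0, 0, 0, 0, 0.5]
  ]
}}

```text
clock: 46.88
position: [0.4004, -0.2311, 0.2515]
orientation: [0.0, 0.707, 0.707, 0.0]
force: [-0.3, 0.3, -2.0]
finger_gap: 0.0555
```

Call:
{"method": "servo_tool", "body": {
  "motion": [
    [-0.0234, 0.033, 0, 0, 0, 0, 0.5],
    [-0.0234, 0.033, 0, 0, 0, 0, 0.5],
    [-0.0234, 0.033, 0, 0, 0, 0, 0.5],
    [-0.0234, 0.033, 0, 0, 0, 0, 0.5],
    [0, 0, 0, 0, 0, 0, 0.5],
    [0, 0, 0, 0, 0, 0, 0.5]
  ]
}}

```text
clock: 47.62
position: [0.5314, -0.3242, 0.2496]
orientation: [-0.002, 0.707, 0.707, -0.0]
force: [-0.2, -0.8, -0.4]
finger_gap: 0.0556
```

```bash
python3 cov.py w28 .263;python3 - <<'E'
from h import *
_,b=snap("scene","s28");_,d=snap("side","d28")
cv2.imwrite("pics/c28.png",np.hstack([cv2.resize(b[230:390,70:230],(400,400)),cv2.resize(d[100:220,380:500],(400,400))]))
E
```

```text
(250, 240, 140, 133)
cover [ 0.53079787 -0.32429251] r 0.02846622150698332 tcp [ 0.5313 -0.3241  0.2504]
tool shift [-0.00022422 -0.00050976 -0.01262301]
```

View pics/c28.png

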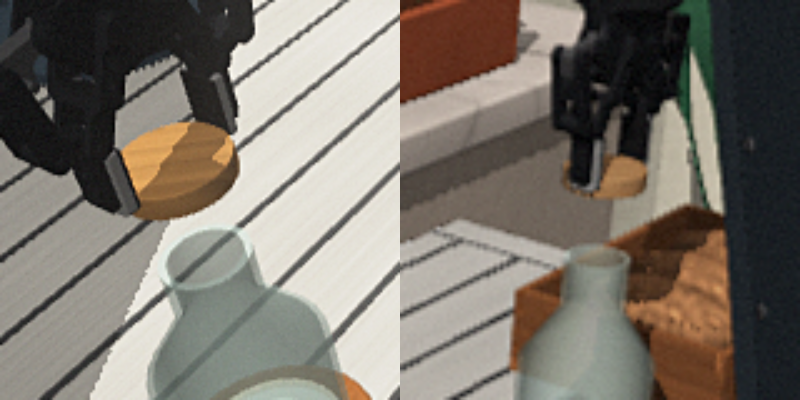

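Call:
{"method": "servo_tool", "body": {
  "motion": [
    [0, 0.002, 0.02, 0, 0, 0, 0.5],
    [0, 0, 0.018, 0, 0, 0, 0.5],
    [0, 0, 0.006, 0, 0, 0, 0.5],
    [0, 0, 0, 0, 0, 0, 0.5],
    [0, 0, 0, 0, 0, 0, 0.5]
  ]
}}

```text
clock: 48.4
position: [0.5345, -0.3249, 0.2085]
orientation: [0.001, 0.707, 0.707, 0.0]
force: [-0.4, -0.1, 0.7]
finger_gap: 0.0557
```

```bash
python3 cov.py w29 .218;python3 - <<'E'
from h import *
_,b=snap("scene","s29");_,d=snap("side","d29")
cv2.imwrite("pics/c29.png",np.hstack([cv2.resize(b[270:370,90:190],(400,400),interpolation=cv2.INTER_CUBIC),cv2.resize(d[140:220,400:480],(400,400),interpolation=cv2.INTER_CUBIC)]))
E
```

```text
(250, 240, 140, 133)
cover [ 0.53597944 -0.32501964] r 0.029328274230218665 tcp [ 0.5346 -0.3249  0.2085]
tool shift [-8.08128738e-05  1.42981617e-03 -9.49148253e-03]
```

View pics/c29.png

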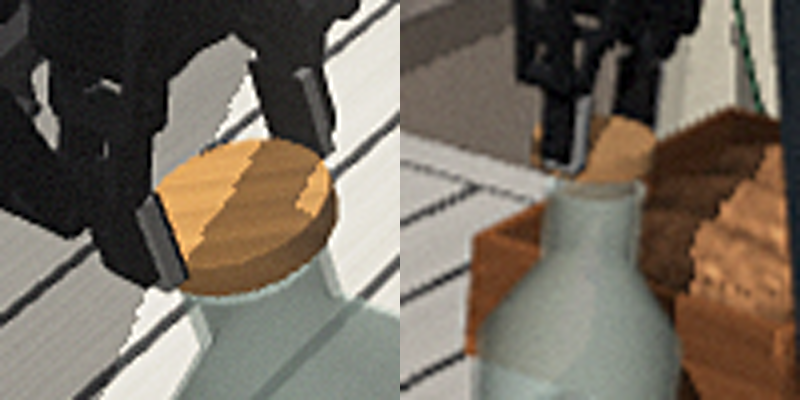

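Call:
{"method": "servo_tool", "body": {
  "motion": [
    [0, -0.001, 0.004, 0, 0, 0, 0.5],
    [0, 0, 0.003, 0, 0, 0, 0.5],
    [0, 0, 0.002, 0, 0, 0, 0.5],
    [0, 0, 0, 0, 0, 0, 0.5],
    [0, 0, 0, 0, 0, 0, 0.5]
  ]
}}

```text
clock: 49.18
position: [0.5333, -0.3248, 0.1986]
orientation: [0.0, 0.707, 0.707, -0.0]
force: [0.0, 0.8, 0.3]
finger_gap: 0.0557
```

Call:
{"method": "servo_tool", "body": {
  "motion": [
    [0, 0, 0.001, 0, 0, 0, 0.5],
    [0, 0, 0.001, 0, 0, 0, 0.5],
    [0, 0, 0, 0, 0, 0, 0.5]
  ]
}}

```text
clock: 49.55
position: [0.5334, -0.3249, 0.1974]
orientation: [0.001, 0.707, 0.707, 0.0]
force: [-1.2, 0.1, 5.2]
finger_gap: 0.0555
```

Contact at 5 N with the cover seated. Releasing slowly, both fingers together.

Call:
{"method": "servo_tool", "body": {
  "motion": [
    [0, 0, 0, 0, 0, 0, 0.75],
    [0, 0, 0, 0, 0, 0, 0.85],
    [0, 0, 0, 0, 0, 0, 1],
    [0, 0, 0, 0, 0, 0, 1],
    [0, 0, -0.02, 0, 0, 0, 1],
    [0, 0, -0.04, 0, 0, 0, 1],
    [0, 0, 0, 0, 0, 0, 1],
    [0, 0, 0, 0, 0, 0, 1]
  ]
}}

```text
clock: 50.55
position: [0.5332, -0.3248, 0.2561]
orientation: [-0.0, 0.707, 0.707, -0.0]
force: [-0.2, 0.2, -0.5]
finger_gap: 0.0856
```

```bash
python3 cov.py w30 .209;python3 - <<'E'
from h import *
_,b=snap("scene","s30");_,d=snap("side","d30");w=cv2.imread("pics/w30.png")
cv2.imwrite("pics/c30.png",np.hstack([cv2.resize(b[300:400,90:190],(270,270),interpolation=cv2.INTER_CUBIC),cv2.resize(d[150:230,400:480],(270,270),interpolation=cv2.INTER_CUBIC),cv2.resize(w[180:420,200:440],(260,270))]))
E
```

```text
(268, 211, 104, 101)
cover [ 0.53435626 -0.32501023] r 0.028505797742132265 tcp [ 0.533  -0.3246  0.2556]
tool shift [-0.00043822  0.00139415  0.04662353]
```

View pics/c30.png

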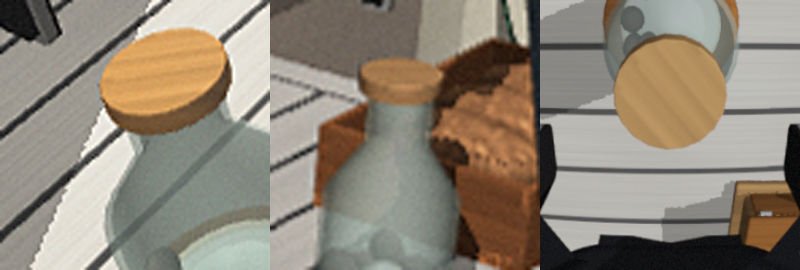

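Call:
{"method": "servo_tool", "body": {
  "motion": [
    [0.03, 0, -0.02, 0, 0, 0, 1],
    [0.05, -0.01, -0.02, 0, 0, 0, 1],
    [0.05, -0.01, 0, 0, 0, 0, 0],
    [0.05, -0.01, 0, 0, 0, 0, 0],
    [0.05, -0.01, 0, 0, 0, 0, 0],
    [0.05, -0.01, 0, 0, 0, 0, 0],
    [0.05, -0.01, 0, 0, 0, 0, 0],
    [0.05, -0.01, 0, 0, 0, 0, 0]
  ]
}}

```text
clock: 51.7
position: [0.4628, 0.0567, 0.2959]
orientation: [-0.0, 0.707, 0.707, -0.0]
force: [3.1, 1.4, 0.1]
finger_gap: 0.0002
```

Call:
{"method": "servo_tool", "body": {
  "motion": [
    [0.05, -0.01, 0, 0, 0, 0, 0],
    [0.05, -0.01, 0, 0, 0, 0, 0],
    [0.05, -0.01, 0, 0, 0, 0, 0],
    [0.05, -0.01, 0, 0, 0, 0, 0],
    [0.05, -0.01, 0, 0, 0, 0, 0],
    [0.05, -0.02, 0, 0, 0, 0, 0],
    [0, 0, 0, 0, 0, -0.157, 0],
    [0, 0, 0, 0, 0, 0, 0]
  ]
}}

```text
clock: 52.7
position: [0.3933, 0.3557, 0.2957]
orientation: [-0.0, 0.65, 0.76, -0.001]
force: [0.1, 0.6, 0.3]
finger_gap: -0.0001
```

```bash
python3 - <<'E'
from h import *
print(np.round(tool()[0],4),np.round(tool()[1][:,0],3));_,w=snap("wrist","w31");_,d=snap("side","d31")
cv2.imwrite("pics/c31.png",w)
E
```

```text
[0.3933 0.3557 0.2957] [-0.156  0.988 -0.001]
```

View pics/c31.png

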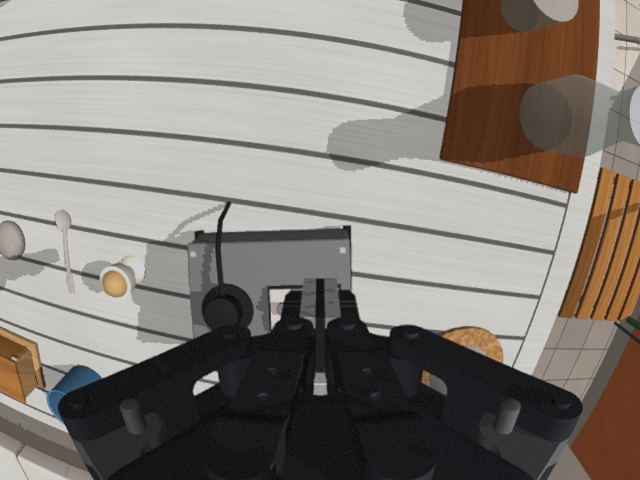

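```bash
python3 - <<'E'
from h import *
w=load("w3")[1];d=load("d3")[1]
g=lambda im:np.clip(im.astype(float)*2.0+20,0,255).astype(np.uint8)
cv2.imwrite("pics/c32.png",np.hstack([cv2.resize(g(w[235:310,290:390]),(400,300),interpolation=cv2.INTER_CUBIC),cv2.resize(g(d[325:385,195:265]),(350,300),interpolation=cv2.INTER_CUBIC)]))
E
```

```text
(no output)
```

View pics/c32.png

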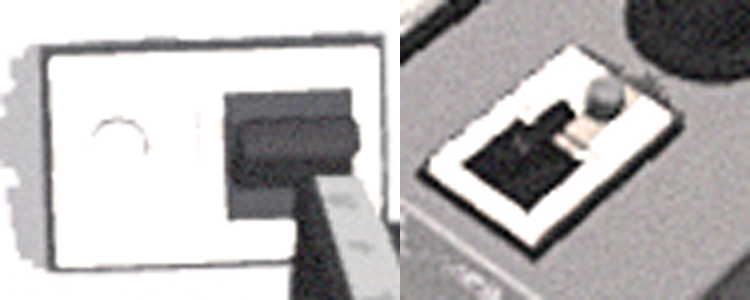

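```bash
python3 - <<'E'
from h import *
c,_=load("w3");d,_=load("d3")
for z in (.100,.106,.11): print(z,plane(c,(363.5,264),z,True), "rear",plane(c,(363.5,235+188/4),z,True),"w front",plane(c,(362,235+90/4),.083,True),"w rear",plane(c,(362,235+218/4),.088,True))
# side: tip of paddle approx topmost left corner / right corner
for u in [(555,100),(577,115),(513,130)]:
    print(u,plane(d,(195+(u[0]-400)/5,325+u[1]/5),.106))
E
```

```text
0.1 [0.48985765 0.36984863 0.1       ] rear [0.50613491 0.37305979 0.1       ] w front [0.48978751 0.37039429 0.083     ] w rear [0.51833798 0.37544512 0.088     ]
0.106 [0.48781318 0.36876806 0.106     ] rear [0.5037596  0.37191396 0.106     ] w front [0.48978751 0.37039429 0.083     ] w rear [0.51833798 0.37544512 0.088     ]
0.11 [0.4864502  0.36804768 0.11      ] rear [0.50217606 0.37115006 0.11      ] w front [0.48978751 0.37039429 0.083     ] w rear [0.51833798 0.37544512 0.088     ]
(555, 100) [0.50121366 0.35913875 0.106     ]
(577, 115) [0.48972496 0.35918286 0.106     ]
(513, 130) [0.49914219 0.37838131 0.106     ]
```

Call:
{"method": "servo_tool", "body": {
  "motion": [
    [0, 0.02, 0.05, 0, 0, 0, 0],
    [0, 0.02, 0.05, 0, 0, 0, 0],
    [0, 0.018, 0.05, 0, 0, 0, 0],
    [0, 0, 0.03, 0, 0, 0, 0],
    [0, 0, 0.018, 0, 0, 0, 0],
    [0, 0, 0, 0, 0, 0, 0]
  ]
}}

```text
clock: 53.55
position: [0.4508, 0.3629, 0.0973]
orientation: [-0.0, 0.651, 0.759, -0.001]
force: [0.4, -1.0, -0.4]
finger_gap: -0.0
```

```bash
python3 - <<'E'
from h import *
print(np.round(tool()[0],4),np.round(tool()[1][:,1],3));_,w=snap("wrist","w33");_,d=snap("side","d33")
cv2.imwrite("pics/c33.png",np.hstack([cv2.resize(w[200:420,210:430],(400,400)),cv2.resize(d[280:420,160:300],(400,400))]))
E
```

```text
[0.4508 0.3629 0.0973] [ 0.988  0.152 -0.003]
```

View pics/c33.png

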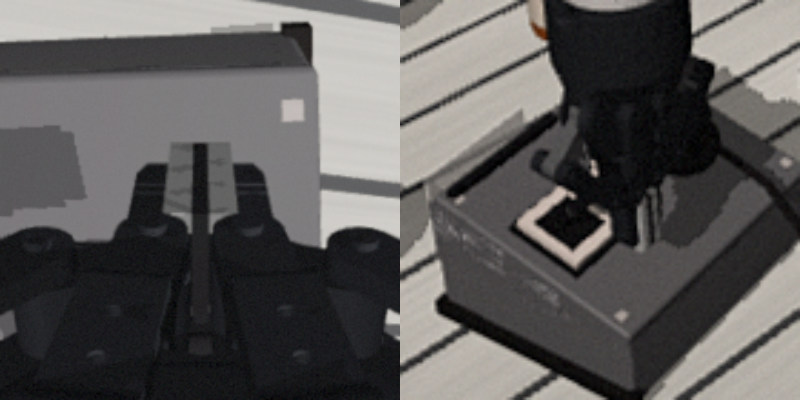

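Call:
{"method": "servo_tool", "body": {
  "motion": [
    [0, 0.01, 0.002, 0, 0, 0, 0],
    [0, 0.008, 0, 0, 0, 0, 0],
    [0, 0.005, 0, 0, 0, 0, 0],
    [0, 0.004, 0, 0, 0, 0, 0],
    [0, 0.004, 0, 0, 0, 0, 0],
    [0, 0.003, 0, 0, 0, 0, 0],
    [0, 0, 0, 0, 0, 0, 0]
  ]
}}

```text
clock: 54.52
position: [0.4851, 0.3697, 0.0965]
orientation: [0.0, 0.65, 0.76, 0.0]
force: [-0.6, -0.6, 0.2]
finger_gap: -0.0004
```

Call:
{"method": "servo_tool", "body": {
  "motion": [
    [0, 0.002, 0, 0, 0, 0, 0],
    [0, 0.002, 0, 0, 0, 0, 0],
    [0, 0.002, 0, 0, 0, 0, 0],
    [0, 0, 0, 0, 0, 0, 0]
  ]
}}

```text
clock: 55.02
position: [0.4909, 0.3706, 0.0965]
orientation: [0.0, 0.65, 0.76, 0.0]
force: [-0.9, 0.5, -1.2]
finger_gap: -0.0001
```

```bash
python3 - <<'E'
from h import *
_,d=snap("side","d34");_,s=snap("scene","s34")
cv2.imwrite("pics/c34.png",np.hstack([cv2.resize(d[280:420,160:300],(400,400)),cv2.resize(s[140:240,290:390],(400,400))]))
E
```

```text
(no output)
```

View pics/c34.png

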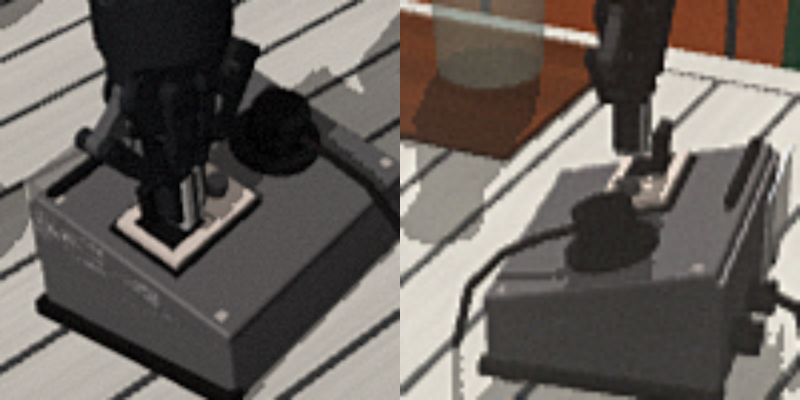

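Call:
{"method": "servo_tool", "body": {
  "motion": [
    [0, 0.002, 0, 0, 0, 0, 0],
    [0, 0.002, 0, 0, 0, 0, 0],
    [0, 0.002, 0, 0, 0, 0, 0],
    [0, 0, 0, 0, 0, 0, 0]
  ]
}}

```text
clock: 55.62
position: [0.4959, 0.3714, 0.0964]
orientation: [-0.0, 0.65, 0.76, -0.001]
force: [-4.4, 0.7, 3.2]
finger_gap: 0.0001
```

Call:
{"method": "servo_tool", "body": {
  "motion": [
    [0, 0.001, 0, 0, 0, 0, 0],
    [0, 0, 0, 0, 0, 0, 0],
    [0, -0.015, 0, 0, 0, 0, 0],
    [0, -0.03, -0.01, 0, 0, 0, 0],
    [0, -0.03, -0.05, 0, 0, 0, 0],
    [0, -0.03, -0.05, 0, 0, 0, 0],
    [0, 0, -0.05, 0, 0, 0, 0],
    [0, 0, 0, 0, 0, 0, 0]
  ]
}}

```text
clock: 56.62
position: [0.3946, 0.3565, 0.2608]
orientation: [0.001, 0.65, 0.76, 0.004]
force: [-0.3, 0.1, -1.0]
finger_gap: -0.0
```

```bash
python3 - <<'E'
from h import *
_,d=snap("side","d35");_,s=snap("scene","s35")
cv2.imwrite("pics/c35.png",np.hstack([cv2.resize(d[280:420,160:300],(400,400)),cv2.resize(s[140:240,290:390],(400,400))]))
E
```

```text
(no output)
```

View pics/c35.png

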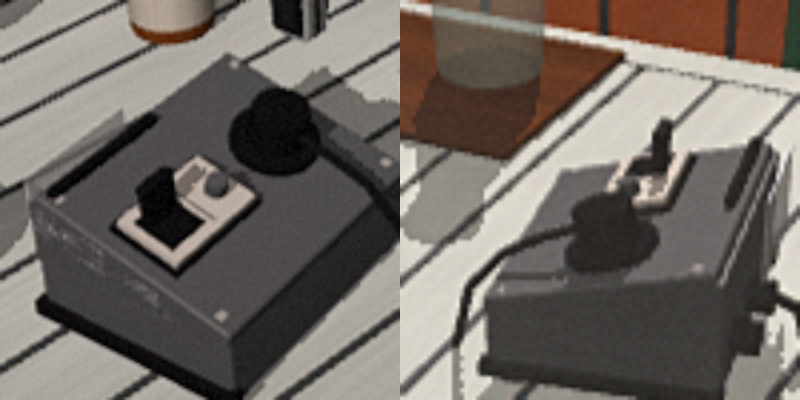

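View pics/s35.png

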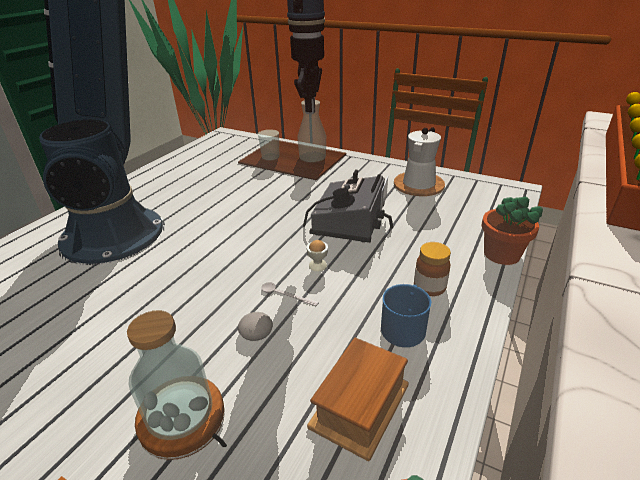

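View pics/d35.png

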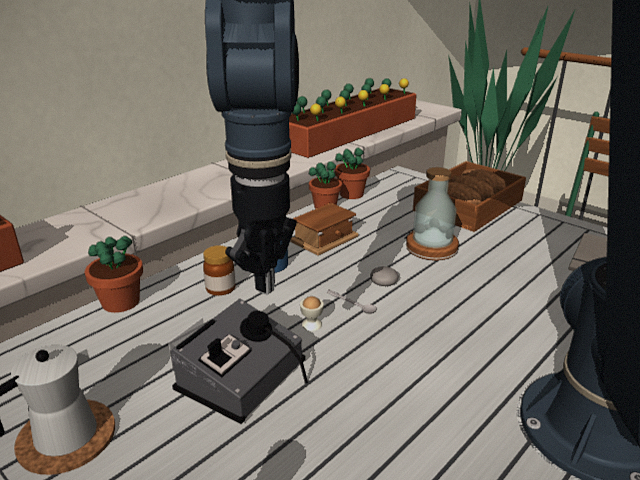

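```bash
python3 -c "
from cell import r
print(r.sign_off(), r.sense()['clock'])"
```

```text
the job is handed in; nothing more can be done
the job is handed in; nothing more can be done
```

The bottle lamp is ready and the job is handed in, done in the order asked, with the clock at about 57 s of the 210 s.

- **Breaker test:** I pressed the test button with shut fingers, and the lever dropped, as the wrist and side views showed.
- **Pebbles:** I lifted the cover off and laid it on the table. All six pebbles found on the table went in through the neck. The last scene picture shows six in the bottle and none on the table.
- **Cover:** It went back on with about 5 N of contact and lies flat. I measured it at (0.534, −0.325) and the mouth at about (0.5335, −0.3244), so it is centred to about 1 mm.
- **Lever:** I pushed it up until it met its stop, with about 4 N felt. After I drew back, the side and scene views show it upright.
- **Other things:** The breakfast things and the napkin stone look unmoved in the last pictures.

**What didn't go smoothly:**
- The first pebble was gripped too high and had to be gripped again.
- Two pebbles arrived 12 and 22 mm short of the mouth with the fingers only just above the rim. The last one met about 4 N there, probably the rim. I raised and recentred both before letting go.
- The button press reached 18 N, more than the 5 N needed.
- The separate views of the mouth and the cover differed by 1–4 mm. For the mouth I used the wrist-camera circle fits, whose radius agreed with the text.

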